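# Re-spring the saucer lift's cassette

## Task

Put the washed coil springs back into the saucer lift's cassette: slacken its red wing nut, which has a LEFT-HAND thread (clockwise from above loosens it), as far as it goes, lift the blue keeper plate off and lay it flat, right way up, on the cork mat. Thread every spring on the grey drying mat over a guide rod of its own, right down onto the base (twist it a little if the coils catch), then set the keeper back level on the rod ends, the same way round, with its slot over the wing nut, and tighten the nut anticlockwise fully back to its stop. Leave the mug, the oil cruet and the yellow bowl where they are.

Things in the scene. Friction and masses are not known exactly. Their poses are not given: they have to be found in the camera images.
- cassette: Fixed grey base, 100 (x) x 290 (y, -140 to +150) x 15 mm, with three steel guide rods in a row along y (y = -95, -28, +39 mm) and at y = +108 mm a stud with the red wing nut. Origin on the table, on the rods' line; z up. Yaw within 0.15 rad of the world axes; it stands left or right of the middle, the cork mat on the other side.
- rod0 (a point): Foot of guide rod 0 on its axis, on the top face of the base (15 mm above the table); z up, axes parallel to the cassette's. The rod is 28 mm thick and 90 mm tall above this point, its top 6 mm tapering to 18 mm. The rods are alike; any spring may go on any rod, one to a rod.
- rod1 (a point): Foot of guide rod 1 on its axis, on the top face of the base (15 mm above the table); z up, axes parallel to the cassette's. The rod is 28 mm thick and 90 mm tall above this point, its top 6 mm tapering to 18 mm. The rods are alike; any spring may go on any rod, one to a rod.
- rod2 (a point): Foot of guide rod 2 on its axis, on the top face of the base (15 mm above the table); z up, axes parallel to the cassette's. The rod is 28 mm thick and 90 mm tall above this point, its top 6 mm tapering to 18 mm. The rods are alike; any spring may go on any rod, one to a rod.
- nut (a joint): Wing nut angle, 0 = tight (stop) to 2.4 rad = slack (stop); grows CLOCKWISE seen from above (left-hand thread), rising 4 mm per rad. Needs about 0.1 N m, stays where left. Starts at 0 to 0.4. At 2.4 the wing lies along the cassette's y axis, in line with the keeper's slot, so the keeper passes over it; near 0 it lies across the slot, 5 mm above the plate, and holds it down.
- nut_grip (a point): Grip point on the wing nut's axis, 12 mm below the wing's top; x runs along the wing, z up. The red wing is 62 mm long, 14 mm thick and 30 mm high; pinch it across its thickness. The point is 136 mm above the table when tight.
- keeper: Loose blue plate 90 (x) x 277 (y, -116 to +161) x 8 mm, about 0.3 kg. Origin on its underside; fitted, it lies 105 mm above the cassette's origin, axes parallel, underside on the rod ends. A 16 mm deep rim below (inside x +-19, y -114 to +58 mm) encloses the rod ends with 5 mm play; laid down, it rests on that rim. Slot for the wing: 36 mm wide, y +59 to +149 mm.
- keeper_grip (a point): Middle of the keeper's black bar handle, at x=0, y=+4 mm, 35 mm above the plate's underside; bar 76 mm long along y, 14 mm wide, its top 11 mm above this point, the plate's top face 27 mm below it. The handle is near the plate's centre of mass.
- rest: Fixed cork mat, 130 (x) x 330 (y) x 4 mm, origin at the centre of its underside; the keeper is laid here while the springs are fitted, its long side along the mat's.
- spring0: Loose steel coil spring standing upright on the fixed grey drying mat (110 x 400 x 4 mm): 70 mm tall, 44.5 mm outside diameter, inside clear for about 32 mm, wire 4.5 mm, very stiff (does not give), about 90 g. Origin on its axis at its lower end, z along its axis. Two or three springs are present; the state gives None for an absent one.
- spring1: Loose steel coil spring standing upright on the fixed grey drying mat (110 x 400 x 4 mm): 70 mm tall, 44.5 mm outside diameter, inside clear for about 32 mm, wire 4.5 mm, very stiff (does not give), about 90 g. Origin on its axis at its lower end, z along its axis. Two or three springs are present; the state gives None for an absent one.
- spring2: Loose steel coil spring standing upright on the fixed grey drying mat (110 x 400 x 4 mm): 70 mm tall, 44.5 mm outside diameter, inside clear for about 32 mm, wire 4.5 mm, very stiff (does not give), about 90 g. Origin on its axis at its lower end, z along its axis. Two or three springs are present; the state gives None for an absent one.
- mug: Bystander: white mug, 80 mm wide, 92 mm tall, handle at its +y; origin under its middle. Not to be disturbed.
- cruet: Bystander: amber oil cruet, 52 mm wide, 150 mm tall; origin under its middle. Not to be disturbed.
- bowl: Bystander: yellow bowl, 120 mm wide, 55 mm tall; origin under its middle. Not to be disturbed.

How it is judged:
By the outcome, as a careful person would: the job done as asked, in the order asked, and still so for the second after the job is handed in, with the robot touching nothing.
Of spring0, spring1, spring2 only 2 to 3 are there at a start; the rules pass over those that are not, and their reading is None.
At some moment in a run one of keeper may be knocked a few centimetres aside while the robot is not near it.
It also fails if it takes over 210 s, if anything falls off the work surface, if the arm or the gripper's body presses on something with over 40 N, if the wrist force passes 120 N, or if a joint passes its speed limit or range.

## Robot

A 6-joint arm with a two-finger parallel gripper is mounted at the origin on the work surface. World frame = base frame: x ahead of the robot, y to its left, z up, the work surface at z = 0. Lengths are in m, angles in rad, forces in N, time in s.
With the tool pointing down it reaches from about 0.35 to 0.975 m from the base axis. Payload 7.1 kg.
Tool frame: the origin (TCP) lies midway between the tips of the shut fingers; the grasp point (between the pads) lies 19 mm behind it; z points along the fingers, y is the line along which they close (so a half turn about z gives the same grasp; the last joint's range is limited). The gripper opens to 88 mm and grips with 3 to 60 N. Pads are 20 mm wide; open, the fingers measure 115 mm over their backs; the gripper's body (75 mm by 178 mm) begins 61 mm behind the grasp point.
Start: joints at [-1.234, 0.423, 1.63, -0, 1.089, -0.019], TCP at [0.218, -0.586, 0.223] pointing down, gripper open.
Joint ranges: [-3, 3], [-0.9, 2.11], [0.09, 2.58], [-1.31, 4.45], [0.11, 2.69], [-2.54, 2.54]. Speed limits (rad/s): [2.39, 2.39, 3.01, 3.14, 3.14, 3.14].

## Interface

Orientations are given as a unit quaternion [x, y, z, w].
In Python, from plant import r gives the robot as it stands.
- The arm moves only by the shell command python3 steer.py [FORCE], which reads ROWS from standard input. ROWS is one flat JSON list of numbers that holds 1 to 8 rows one after another, with no inner brackets; each row has 7 numbers: the finger opening in m, then dx, dy, dz in cm, then a rotation vector rx, ry, rz in units of 0.2 rad; each row is the pose to reach, as a shift and turn from the pose commanded when the command began, along the tool's axes at that moment; what a row does not reach only later rows make up. A row lasts 1/10 s, in which the tool goes at most 0.05 m and 0.15 rad, less where a joint would pass 70% of its speed; a pose out of reach is approached as far as the arm can. The fingers move at their own pace and stop on an object; FORCE is the grip in N (left out, the last holds). Time passes only in rows, so rows that do not move let the fingers close. It prints the time, the measured TCP pose, the force, the opening and the grip force at its end. Input that does not fit is refused with a message, and nothing moves.
- r.read_state(): the state, without advancing time (a new reading comes with each control period).
- r.snapshot(name): name is "scene" or "top"; returns the picture (420x560x3 uint8, red, green, blue); there is no depth.
- r.camera_model(name): a dict with "fx", "fy", "cx", "cy" (pixels), "xyz" and "orientation" of the camera in the world. Camera axes: x right, y down, z forward; pixel columns grow to the right and rows downward; lengths in m; the calibration is good to about 2 mm. A picture is of the moment at which its call begins. camera_model takes no time and is no camera call.
- r.job_done(): hands the job in; it is judged then, once.
The state is a dict: "time": time; "qpos": joint angles; "joint_velocities": joint speeds; "joint_efforts": joint torques, N m; "position": TCP position; "orientation": TCP orientation; "wrist_force": force on the tool from outside, world axes, zero at the start; "ft_torque": the same for the moment, N m; "opening": finger opening in m; "finger_force": force on a finger pad.
Only numpy, scipy, OpenCV 4.12 (cv2) and the standard library are available. Lean on these libraries where they do the work, as an engineer would, in place of code of your own. Each camera call takes 0.05 s, during which the arm holds its last target. There are 200 camera calls.

## Working session

There is one attempt and no reset: what is moved stays moved. The work goes in short steps, Python scripts to look and compute and a shell command to move; the robot and the scene stay as the last step left them, time stands still between calls to the robot, and variables do not carry over. Pictures are saved under pics/ and viewed, at most 14 in all, crops included, and the job is handed in when it is done.

```bash
ls; mkdir -p pics
python3 - <<'E'
from plant import r
import cv2,numpy as np
for n in("scene","top"):
    cv2.imwrite(f"pics/{n}0.png",r.snapshot(n)[:,:,::-1]); print(n,r.camera_model(n))
s=r.read_state(); print(s)
E
```

```text
pics
plant.py
steer.py
  3 plant.py
  5 steer.py
  8 total
scene {'fx': 419.6569519810146, 'fy': 419.6569519810146, 'cx': 278.26643601899355, 'cy': 211.87426585127244, 'xyz': array([ 1.0329039 , -0.61221623,  0.85876596]), 'orientation': array([ 0.87225778,  0.29968147, -0.12436078, -0.36591226])}
top {'fx': 397.23440646856363, 'fy': 397.23440646856363, 'cx': 281.3592975919248, 'cy': 206.52560384414977, 'xyz': array([0.39697251, 0.00716088, 1.32563408]), 'orientation': array([-0.70442902,  0.70744801, -0.04326496,  0.037752  ])}
{'time': 0.1, 'qpos': array([-1.23398393e+00,  4.23751330e-01,  1.63057481e+00, -5.50206055e-06,
        1.08860685e+00, -1.89651221e-02]), 'joint_velocities': array([ 0.00097258, -0.00134002, -0.00065542,  0.00078149,  0.00047576,
       -0.00025587]), 'joint_efforts': array([-5.18617053e-04, -5.45615816e+01, -2.74324501e+01,  6.45029219e-02,
        1.88591075e-02, -4.69458064e-05]), 'position': array([ 0.21758266, -0.58538693,  0.22200284]), 'orientation': array([ 9.84219027e-01,  1.76953263e-01, -1.08463720e-04, -6.61337986e-04]), 'wrist_force': array([ 0.31294794,  0.10321998, -0.1943837 ]), 'ft_torque': array([0.03400033, 0.00703147, 0.00826081]), 'finger_force': 0.0, 'opening': 0.08805719752216988}
```
View pics/top0.png

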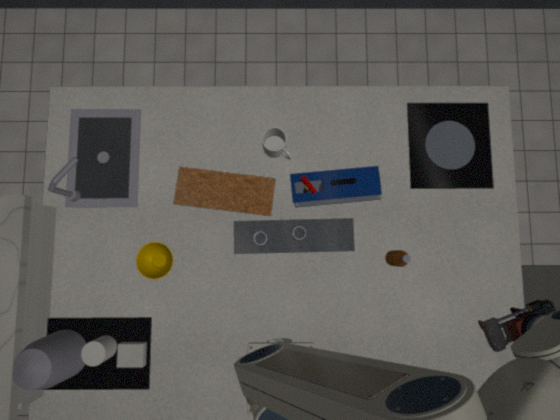

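View pics/scene0.png

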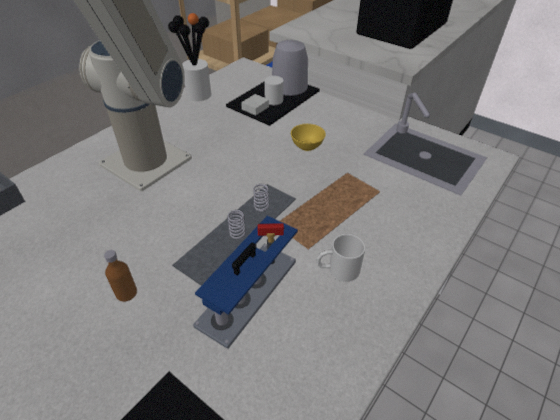

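Create h.py:
```python
from plant import r
import cv2,numpy as np
from scipy.spatial.transform import Rotation as R
def snap(n): return r.snapshot(n)
def ray(n,uv,z):
    c=r.camera_model(n); uv=np.atleast_2d(np.array(uv,float))
    d=np.c_[(uv[:,0]-c['cx'])/c['fx'],(uv[:,1]-c['cy'])/c['fy'],np.ones(len(uv))]
    d=R.from_quat(c['orientation']).apply(d); o=np.array(c['xyz'])
    return o+d*((z-o[2])/d[:,2])[:,None]
def pix(n,p):
    c=r.camera_model(n); q=R.from_quat(c['orientation']).inv().apply(np.atleast_2d(p)-c['xyz'])
    return np.c_[q[:,0]/q[:,2]*c['fx']+c['cx'],q[:,1]/q[:,2]*c['fy']+c['cy']]
def blobs(m,amin=15):
    n,l,st,ce=cv2.connectedComponentsWithStats(m.astype(np.uint8)); 
    return [(st[i,4],ce[i],l==i) for i in range(1,n) if st[i,4]>=amin]
def axis(n,m,z):
    v,u=np.nonzero(m); P=ray(n,np.c_[u,v],z)[:,:2]; (cx,cy),(w,h),a=cv2.minAreaRect((P*1000).astype(np.float32))
    e,V=np.linalg.eigh(np.cov(P.T)); d=V[:,1]
    return P.mean(0),np.arctan2(d[1],d[0]),np.array([cx,cy,w,h,a])
def yaw():
    x=R.from_quat(r.read_state()['orientation']).as_matrix()[:,0]; return np.arctan2(x[1],x[0])
def go(p,yw=None):
    "shift+turn in tool axes to TCP p with tool x at yaw yw, pointing down"
    s=r.read_state(); T=R.from_quat(s['orientation']); y0=yaw(); yw=y0 if yw is None else yw
    G=R.from_euler('z',yw)*R.from_euler('x',np.pi)
    d=T.inv().apply(np.array(p)-s['position']); rv=(T.inv()*G).as_rotvec()
    print('tcp',s['position'].round(4),'yaw',round(y0,3),'q6',round(s['qpos'][5],2),'-> d',d.round(4),'rot',rv.round(3),'t',s['time'])
def masks(im):
    h=cv2.cvtColor(im,cv2.COLOR_RGB2HSV); H,S,V=[h[...,i].astype(int) for i in range(3)]
    return dict(red=((H<6)|(H>174))&(S>150)&(V>80),blue=(H>105)&(H<130)&(S>120)&(V>40),
      cork=(H>6)&(H<20)&(S>70)&(V>90),black=(V<45))
```

Run:
```python
from h import *
im=snap("top"); M=masks(im)
for k,z,roi in(("red",.142,(270,350,150,215)),("blue",.113,(270,400,150,215)),("black",.148,(322,365,172,192)),("cork",.004,(160,290,150,225))):
    m=np.zeros(M[k].shape,bool); a,b,c,d=roi; m[c:d,a:b]=M[k][c:d,a:b]
    B=max(blobs(m),key=lambda b:b[0]); p,an,rc=axis("top",B[2],z); print(k,B[0],B[1].round(1),p.round(4),'ang',round(an,3),rc.round(1))
print(np.array(im[215:260,230:330].mean(2)).astype(int)[10:36:2,20:85:2])
out=cv2.resize(im[145:265,165:405],None,fx=3.3,fy=3.3,interpolation=cv2.INTER_CUBIC); cv2.imwrite("pics/crop1.png",out[:,:,::-1])
```

```text
red 75 [308.8 184.4] [ 0.6002 -0.0856] ang -2.459 [600.7 -85.6  56.3  12.1  39. ]
blue 1829 [339.6 183.7] [ 0.607  -0.1833] ang 1.676 [ 606.5 -170.8   87.7  273.     5.2]
black 121 [343.2 181.3] [ 0.6081 -0.1888] ang 1.671 [ 608.  -188.2   15.5   73.7    5.3]
cork 3530 [224.3 190.9] [0.6029 0.1879] ang 1.446 [603.3 187.9 328.2 129.1  82.8]
[[ 65  63  62  62  59  63  56  59  64  63  59  64  61  59  57  59  64  64
   64  65  63  63  64  64  67  72  64  64  59  59  64  64  60]
 [ 60  54  60  60  59  62  60  63  58  61  63  63  63  61  63  66  68  63
   65  62  60  60  70  95  81  81  83  72  58  63  66  65  63]
 [ 57  55  58  64  63  64  66  57  62  62  62  60  66  60  58  62  65  68
   70  62  62  63  90  66  61  60  61  86  66  63  63  62  59]
 [ 59  60  64  65  82  93  76  64  60  61  65  63  62  62  61  60  65  63
   69  69  60  75  77  66  62  62  57  69  71  59  63  63  63]
 [ 63  57  76 104  82  61  74  80  62  63  61  63  60  65  60  66  64  63
   66  63  62  85  81  60  57  58  53  63  67  63  62  61  61]
 [ 63  63 102  81  65  61  55  68  95  62  66  58  62  64  63  62  67  66
[... 323 characters left out ...]
0  59  58  63]
 [ 65  65  90  69  64  65  65  82  92  59  66  59  57  59  63  62  62  63
   63  64  64  70  66  68  58  61  66  63  59  63  64  59  62]
 [ 69  65  68  94  78  72  90  97  59  58  66  59  64  58  64  65  61  64
   62  66  70  67  67  66  67  63  61  63  67  60  65  63  60]
 [ 67  69  67  69  72  70  74  64  64  64  62  63  60  57  66  65  57  59
   63  66  68  68  67  67  64  62  61  64  64  60  63  59  60]
 [ 71  67  69  67  63  60  62  63  64  65  61  58  67  61  67  58  69  64
   64  66  64  73  69  66  64  59  63  64  65  60  59  58  58]
 [ 69  70  66  60  63  67  68  62  69  61  61  64  57  62  58  65  62  63
   58  66  62  63  68  70  66  60  61  66  62  61  66  62  61]]
```

View pics/crop1.png

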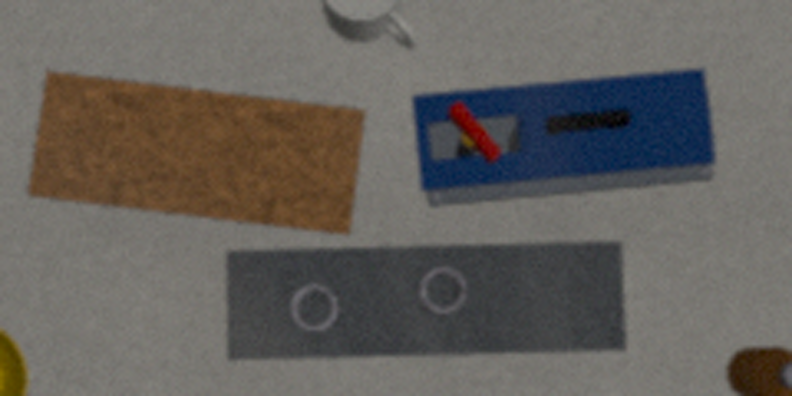

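```bash
python3 -c "
from h import *
go([.600,-.086,.20],.355+1.2)
for uv in((165+314/3.3,145+307/3.3),(165+443/3.3,145+290/3.3)): print(ray('top',[uv],.07),ray('top',[uv],.04))"
```

```text
tcp [ 0.2176 -0.5854  0.2221] yaw 0.356 q6 -0.02 -> d [ 0.5324 -0.3349  0.0225] rot [-1.000e-03 -1.000e-03 -1.199e+00] t 0.15
[[0.44183505 0.06432951 0.07      ]] [[0.44290692 0.0656954  0.04      ]]
[[ 0.45751933 -0.05908356  0.07      ]] [[ 0.45896593 -0.06066629  0.04      ]]
```

Units first: shifts go in cm and turns go in units of 0.2 rad. So 0.266 m is 26.6, -0.167 m is -16.7, -1.2 rad is -6.

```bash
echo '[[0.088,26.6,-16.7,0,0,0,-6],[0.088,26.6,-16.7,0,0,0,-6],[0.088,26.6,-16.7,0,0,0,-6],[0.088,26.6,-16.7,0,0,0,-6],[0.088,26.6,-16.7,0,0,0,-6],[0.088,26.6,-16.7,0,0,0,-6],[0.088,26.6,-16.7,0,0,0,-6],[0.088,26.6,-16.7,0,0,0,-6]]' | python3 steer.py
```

```text
refused: ROWS must be one flat list, 7 numbers to a row, no inner brackets. Nothing was moved.
```

Nothing moved. I misread the format; it is one flat list, 7 numbers to a row, no inner brackets. Resending.

```bash
echo '[0.088,26.6,-16.7,0,0,0,-6,0.088,26.6,-16.7,0,0,0,-6,0.088,26.6,-16.7,0,0,0,-6,0.088,26.6,-16.7,0,0,0,-6,0.088,26.6,-16.7,0,0,0,-6,0.088,26.6,-16.7,0,0,0,-6,0.088,26.6,-16.7,0,0,0,-6,0.088,26.6,-16.7,0,0,0,-6]' | python3 steer.py; python3 -c "
from h import *
go([.600,-.086,.20],.355+2.4)"
```

```text
time: 0.95
position: [0.4102, -0.3344, 0.2226]
orientation: [0.709, 0.705, 0.0, -0.0]
wrist_force: [-0.1, 0.8, -0.2]
opening: 0.0877
finger_force: 0.0
tcp [ 0.4102 -0.3344  0.2226] yaw 1.566 q6 -0.7 -> d [0.2493 0.1885 0.0227] rot [ 0.000e+00 -1.000e-03 -1.189e+00] t 0.95
```

Converted, 0.249 m is 24.9, 0.188 m is 18.8, -1.2 rad is -6.

```bash
echo '[0.088,24.9,18.8,2,0,0,-6,0.088,24.9,18.8,2,0,0,-6,0.088,24.9,18.8,2,0,0,-6,0.088,24.9,18.8,2,0,0,-6,0.088,24.9,18.8,2,0,0,-6,0.088,24.9,18.8,2,0,0,-6,0.088,24.9,18.8,2,0,0,-6,0.088,24.9,18.8,2,0,0,-6]' | python3 steer.py; python3 -c "
from h import *
go([.600,-.086,.17],3.825)"
```

```text
time: 1.75
position: [0.6017, -0.088, 0.202]
orientation: [0.187, 0.982, 0.0, -0.0]
wrist_force: [-0.1, -1.0, -0.1]
opening: 0.0879
finger_force: 0.0
tcp [ 0.6017 -0.088   0.202 ] yaw 2.765 q6 -1.36 -> d [0.0023 0.0012 0.032 ] rot [ 0.   -0.   -1.06] t 1.75
```

```bash
echo '[0.05,0.2,0.1,3.2,0,0,-5.3,0.05,0.2,0.1,3.2,0,0,-5.3,0.05,0.2,0.1,3.2,0,0,-5.3,0.05,0.2,0.1,3.2,0,0,-5.3,0.05,0.2,0.1,3.2,0,0,-5.3,0.05,0.2,0.1,3.2,0,0,-5.3,0.05,0.2,0.1,3.2,0,0,-5.3,0.05,0.2,0.1,3.2,0,0,-5.3]' | python3 steer.py; python3 -c "
from h import *
go([.600,-.086,.122],3.825)"; echo '[0.05,0,0,3,0,0,0,0.05,0,0,4.8,0,0,0,0.05,0,0,4.8,0,0,0,0.0,0,0,4.8,0,0,0,0.0,0,0,4.8,0,0,0,0.0,0,0,4.8,0,0,0,0.0,0,0,4.8,0,0,0,0.0,0,0,4.8,0,0,0]' | python3 steer.py 20;  python3 -c "
from h import *
go([.600,-.086,.122],3.825);print(r.read_state()['wrist_force'],r.read_state()['ft_torque'])"
```

```text
time: 2.55
position: [0.5989, -0.0888, 0.1704]
orientation: [-0.332, 0.943, 0.0, -0.0]
wrist_force: [-0.6, -0.4, -0.1]
opening: 0.0498
finger_force: 0.0
tcp [ 0.5989 -0.0888  0.1704] yaw -2.466 q6 -2.41 -> d [-0.0026  0.0015  0.0484] rot [ 0.    -0.    -0.008] t 2.55
time: 3.35
position: [0.598, -0.087, 0.1235]
orientation: [-0.33, 0.944, 0.002, -0.001]
wrist_force: [-4.7, 9.2, 5.9]
opening: 0.0226
finger_force: 20.0
tcp [ 0.598  -0.087   0.1235] yaw -2.468 q6 -2.41 -> d [-0.0022 -0.0004  0.0015] rot [ 0.004  0.    -0.01 ] t 3.35
[-4.7104115   9.2120505   5.89446456] [1.7222463  0.80423127 0.01301473]
```

```bash
echo '[0,0,0.2,0,0,0,0,0,0,0.4,0,0,0,0,0,0,0.4,0,0,0,0,0,0,0.4,0,0,0,0]' | python3 steer.py 20;  python3 -c "
from h import *
go([.600,-.086,.122],3.825);print(r.read_state()['wrist_force'],r.read_state()['ft_torque'])"
```

```text
time: 3.75
position: [0.5979, -0.0867, 0.1236]
orientation: [-0.331, 0.944, -0.001, 0.001]
wrist_force: [2.5, -5.2, 1.6]
opening: 0.023
finger_force: 20.0
tcp [ 0.5979 -0.0867  0.1236] yaw -2.468 q6 -2.41 -> d [-0.0021 -0.0008  0.0016] rot [-0.003  0.001 -0.009] t 3.75
[ 2.5091932  -5.22393278  1.56076554] [-0.71627742 -0.41140464 -0.03592386]
```

```bash
echo '[0,0,-0.27,0,0,0,0.5,0,0,-0.27,-0.1,0,0,1,0,0,-0.27,-0.1,0,0,1.5,0,0,-0.27,-0.1,0,0,1.5]' | python3 steer.py 30;  python3 -c "
from h import *
go([.600,-.086,.122],3.825);print(r.read_state()['wrist_force'],r.read_state()['ft_torque'],r.read_state()['opening'])
im=snap('scene');p=pix('scene',[.6,-.087,.13])[0].astype(int);print(p)
c=im[p[1]-60:p[1]+60,p[0]-80:p[0]+80];cv2.imwrite('pics/n1.png',cv2.resize(c,None,fx=4,fy=4,interpolation=cv2.INTER_CUBIC)[:,:,::-1])"
```

```text
time: 4.15
position: [0.5976, -0.0862, 0.1246]
orientation: [-0.184, 0.983, 0.001, -0.001]
wrist_force: [-4.9, 6.3, 10.0]
opening: 0.0229
finger_force: 30.0
tcp [ 0.5976 -0.0862  0.1246] yaw -2.771 q6 -2.11 -> d [-0.0023 -0.0007  0.0026] rot [ 0.003 -0.    -0.313] t 4.15
[-4.86618975  6.30273607  9.98995993] [1.37463783 0.7051122  0.0243648 ] 0.022865594077340148
[269 229]
```

View pics/n1.png

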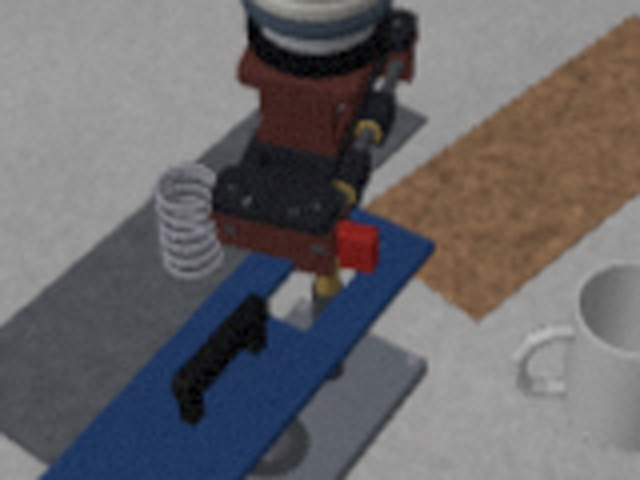

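Converted, -0.006 m is -0.6, -0.005 m is -0.5, 1.2 rad is 6.

```bash
echo '[0,0,0.1,-0.1,0,0,0.75,0,0,0.1,-0.2,0,0,1.5,0,0,0.1,-0.3,0,0,2.25,0,0,0.1,-0.3,0,0,3,0,0,0.1,-0.4,0,0,3.75,0,0,0.1,-0.5,0,0,4.5,0,0,0.1,-0.6,0,0,5.25,0,0,0.1,-0.6,0,0,6]' | python3 steer.py 30;  python3 -c "
from h import *
go([.600,-.086,.122],1.671);print(r.read_state()['wrist_force'],r.read_state()['ft_torque'],r.read_state()['opening'])
"
```

```text
time: 5.0
position: [0.5983, -0.0832, 0.1296]
orientation: [0.405, 0.914, 0.003, -0.001]
wrist_force: [1.6, 17.8, 2.2]
opening: 0.0222
finger_force: 30.0
tcp [ 0.5983 -0.0832  0.1296] yaw 2.309 q6 -0.9 -> d [-0.0032 -0.0007  0.0076] rot [ 0.003 -0.005  0.638] t 5.0
[ 1.58112009 17.81293258  2.24636094] [ 3.13807298 -0.56370817  0.09104529] 0.022201279266846532
```

```bash
echo '[0.04,0,0,0,0,0,0,0.04,0,0,0,0,0,0,0.04,0,0,0,0,0,0]' | python3 steer.py;  python3 -c "
from h import *
go([.5995,-.0855,.129],1.671);print(r.read_state()['wrist_force'])
im=snap('top');m=np.zeros(im.shape[:2],bool);m[150:215,270:350]=masks(im)['red'][150:215,270:350];print([axis('top',b[2],.149) for b in blobs(m,5)],[b[0] for b in blobs(m,5)])
p=pix('top',[.6,-.087,.13])[0].astype(int)
c=im[p[1]-30:p[1]+30,p[0]-40:p[0]+40];cv2.imwrite('pics/n2.png',cv2.resize(c,None,fx=8,fy=8,interpolation=cv2.INTER_CUBIC)[:,:,::-1])"
```

```text
time: 5.3
position: [0.5978, -0.0869, 0.1296]
orientation: [0.401, 0.916, -0.0, -0.0]
wrist_force: [-0.4, 0.6, -0.5]
opening: 0.0395
finger_force: 0.0
tcp [ 0.5978 -0.0869  0.1296] yaw 2.316 q6 -0.91 -> d [-0.0001  0.0022  0.0006] rot [-0.    -0.     0.645] t 5.3
[-0.38267731  0.55974277 -0.46346563]
[] []
```

View pics/n2.png

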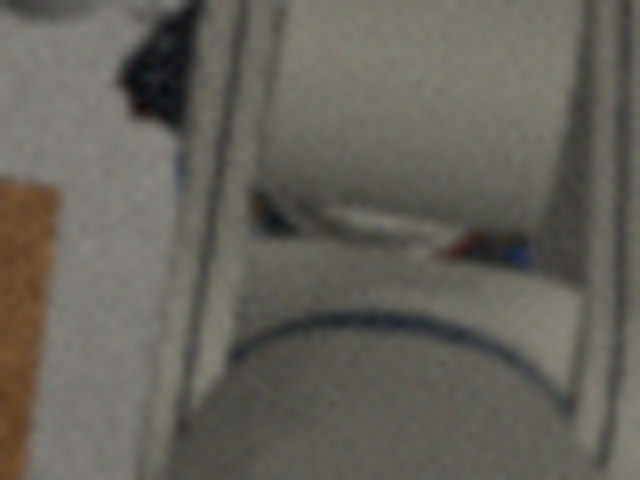

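```bash
python3 -c "
from h import *
go([.600,-.085,.1285],1.671)"; echo '[0.03,0,0.3,0.1,0,0,0,0,0,0.3,0.1,0,0,0,0,0,0.3,0.1,0,0,0,0,0,0.3,0.1,0,0,0,0,0,0.3,0,0,0,0.5,0,0,0.3,-0.1,0,0,1.25,0,0,0.3,-0.1,0,0,2,0,0,0.3,-0.1,0,0,2]' | python3 steer.py 30;  python3 -c "
from h import *
go([.600,-.085,.129],1.671);print(r.read_state()['wrist_force'],r.read_state()['ft_torque'],r.read_state()['opening'])"
```

```text
tcp [ 0.5978 -0.087   0.1296] yaw 2.316 q6 -0.91 -> d [-0.      0.003   0.0011] rot [-0.    -0.     0.645] t 5.35
time: 6.15
position: [0.6002, -0.0849, 0.1303]
orientation: [0.576, 0.818, 0.0, 0.0]
wrist_force: [2.4, -0.5, -4.8]
opening: 0.0227
finger_force: 30.0
tcp [ 0.6002 -0.0849  0.1303] yaw 1.914 q6 -0.5 -> d [-0.     -0.0003  0.0013] rot [ 0.    -0.     0.243] t 6.15
[ 2.36590524 -0.46786682 -4.75227323] [-0.08191106 -0.49993656 -0.03810836] 0.02271987218940373
```

Converted, -0.001 m is -0.1, 0.25 rad is 1.25.

```bash
echo '[0,0,0,0,0,0,0.6,0,0,0,-0.1,0,0,1.25,0,0,0,-0.1,0,0,1.25]' | python3 steer.py 30;  python3 -c "
from h import *
print(yaw(),r.read_state()['wrist_force'],r.read_state()['ft_torque'],r.read_state()['opening'])"; echo '[0,0,0,0,0,0,0.3,0,0,0,0,0,0,0.3]' | python3 steer.py 30;  python3 -c "
from h import *
print(yaw(),r.read_state()['wrist_force'],r.read_state()['ft_torque'],r.read_state()['opening'])"
```

```text
time: 6.45
position: [0.6003, -0.0849, 0.1314]
orientation: [0.672, 0.741, 0.0, 0.0]
wrist_force: [2.5, -0.9, -5.9]
opening: 0.0229
finger_force: 30.0
1.6682563818200409 [ 2.54848442 -0.85491178 -5.8556785 ] [-0.08765083 -0.55378197 -0.0578941 ] 0.022886719082925056
time: 6.65
position: [0.6002, -0.0849, 0.1314]
orientation: [0.693, 0.721, -0.0, 0.0]
wrist_force: [3.2, -1.0, -5.6]
opening: 0.0226
finger_force: 30.0
1.6110261612489145 [ 3.24726601 -1.03658785 -5.55478703] [-0.11154938 -0.60383217  0.17279513] 0.022610881530500344
```

```bash
echo '[0,0,0,0,0,0,0.3,0,0,0,0,0,0,0.3]' | python3 steer.py 30;  python3 -c "
from h import *
print(yaw(),r.read_state()['ft_torque'],r.read_state()['opening'])"; echo '[0.04,0,0,0,0,0,0,0.04,0,0,0,0,0,0,0.04,0,0,-5,0,0,0,0.04,0,0,-7,0,0,0,0.088,-5,0,-7,0,0,0,0.088,-10,0,-7,0,0,0,0.088,-15,0,-7,0,0,0,0.088,-20,0,-7,0,0,0]' | python3 steer.py; python3 -c "
from h import *
im=snap('scene');p=pix('scene',[.6,-.12,.13])[0].astype(int)
c=im[p[1]-75:p[1]+75,p[0]-100:p[0]+100];cv2.imwrite('pics/n3.png',cv2.resize(c,None,fx=4,fy=4,interpolation=cv2.INTER_CUBIC)[:,:,::-1])
for k,z,roi in(('red',.152,(270,350,150,215)),('black',.148,(322,365,172,192))):
    im=snap('top');M=masks(im);m=np.zeros(M[k].shape,bool); a,b,c,d=roi; m[c:d,a:b]=M[k][c:d,a:b]
    for B in blobs(m): print(k,B[0],B[1],axis('top',B[2],z))
go([.608,-.188,.2],1.671)
"
```

```text
time: 6.85
position: [0.6002, -0.0844, 0.1315]
orientation: [0.714, 0.7, 0.0, -0.0]
wrist_force: [3.3, 2.2, -5.4]
opening: 0.023
finger_force: 30.0
1.5502333210330002 [ 0.47043226 -0.59915027  0.294898  ] 0.023013781841187315
time: 7.65
position: [0.5947, -0.2867, 0.2024]
orientation: [0.715, 0.699, -0.0, 0.0]
wrist_force: [0.2, -0.3, 0.8]
opening: 0.068
finger_force: 0.0
red 92 [308.65217391 183.85869565] (array([ 0.60012297, -0.08440377]), np.float64(1.6491385937292535), array([599.71008301, -84.09683228,  14.86055756,  57.5963974 ,
         4.63105297]))
black 121 [342.89256198 181.36363636] (array([ 0.60807382, -0.18792585]), np.float64(1.6585113802227298), array([ 608.29260254, -188.02856445,   16.17002678,   73.37706757,
          5.30019903]))
tcp [ 0.5944 -0.2878  0.2018] yaw 1.543 q6 -0.44 -> d [0.1001 0.0108 0.0018] rot [ 0.     0.    -0.128] t 7.8
```

View pics/n3.png

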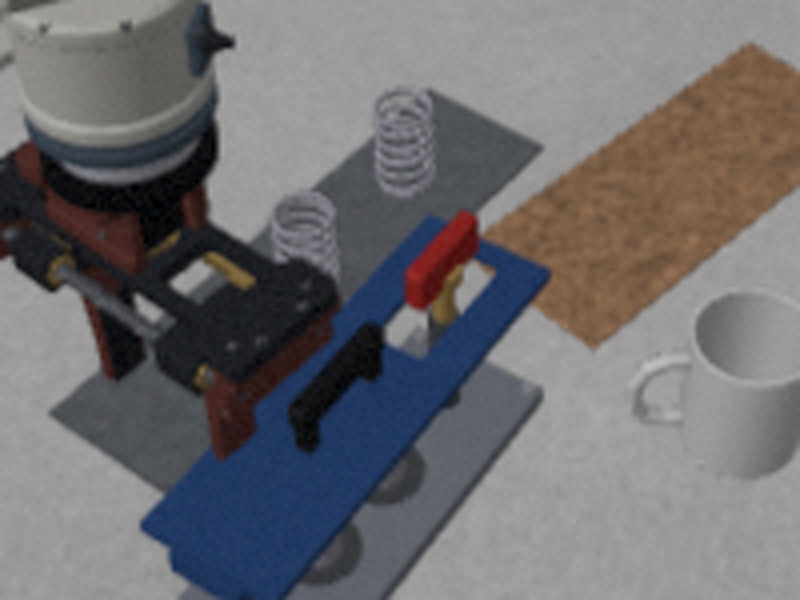

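Converted, 0.05 m is 5, 0.1 m is 10, -0.122 rad is -0.61.

```bash
echo '[0.06,5,1.08,0,0,0,-0.6,0.06,10,1.08,0,0,0,-0.61,0.05,10,1.08,0,0,0,-0.61,0.05,10,1.08,0,0,0,-0.61]' | python3 steer.py; python3 -c "
from h import *
go([.608,-.188,.124],1.665)"
```

```text
time: 8.2
position: [0.6084, -0.1828, 0.202]
orientation: [0.67, 0.742, -0.0, -0.0]
wrist_force: [-0.9, 0.3, 0.5]
opening: 0.0557
finger_force: 0.0
tcp [ 0.6084 -0.1828  0.202 ] yaw 1.672 q6 -0.41 -> d [-0.0051 -0.0009  0.078 ] rot [-0.    -0.     0.007] t 8.2
```

Converted, 0.078 m is 7.8, 0.07 m is 7, 0.007 rad is 0.035.

```bash
echo '[0.05,-0.5,-0.1,4,0,0,0.035,0.05,-0.5,-0.1,7,0,0,0.035,0.05,-0.5,-0.1,7.8,0,0,0.035,0.05,-0.5,-0.1,7.8,0,0,0.035,0,-0.5,-0.1,7.8,0,0,0.035,0,-0.5,-0.1,7.8,0,0,0.035,0,-0.5,-0.1,7.8,0,0,0.035,0,-0.5,-0.1,7.8,0,0,0.035]' | python3 steer.py 55; python3 -c "
from h import *
go([.608,-.188,.124],1.665)"
```

```text
time: 9.0
position: [0.6085, -0.1903, 0.1247]
orientation: [0.675, 0.738, 0.0, 0.001]
wrist_force: [-0.4, -0.8, 1.0]
opening: 0.0215
finger_force: 0.0
tcp [ 0.6085 -0.1903  0.1247] yaw 1.661 q6 -0.41 -> d [ 0.0023 -0.0002  0.0007] rot [ 0.001  0.001 -0.004] t 9.0
```

```bash
echo '[0,0,0,0,0,0,0,0,0,0,0,0,0,0,0,0,0,0,0,0,0,0,0,0,-2,0,0,0,0,0,0,-4.5,0,0,0,0,0,0,-7,0,0,0,0,0,0,-9,0,0,0,0,0,0,-9,0,0,0]' | python3 steer.py 55; python3 -c "
from h import *
print(r.read_state()['ft_torque'])
go([.6007,.1696,.215],1.445)"
```

```text
time: 9.8
position: [0.6092, -0.1905, 0.2159]
orientation: [0.675, 0.738, 0.001, 0.002]
wrist_force: [0.6, -1.5, -2.3]
opening: 0.0139
finger_force: 55.0
[-0.01685759 -0.11115613 -0.00238433]
tcp [ 0.6092 -0.1905  0.2159] yaw 1.661 q6 -0.41 -> d [0.3594 0.0239 0.0005] rot [0.004 0.001 0.216] t 9.8
```

Converted, 0.359 m is 35.9, 0.33 m is 33, 0.216 rad is 1.08.

```bash
echo '[0,3,0.2,0,0,0,0.15,0,8,0.6,0,0,0,0.3,0,13,1,0,0,0,0.45,0,18,1.3,0,0,0,0.6,0,23,1.6,0,0,0,0.75,0,28,1.9,0,0,0,0.9,0,33,2.2,0,0,0,1.08,0,35.9,2.4,0,0,0,1.08]' | python3 steer.py 55;echo '[0,0,0,0,0,0,0,0,0,0,3,0,0,0,0,0,0,6,0,0,0,0,0,0,6,0,0,0]' | python3 steer.py; python3 -c "
from h import *
print(r.read_state()['wrist_force'],r.read_state()['ft_torque'])
go([.6007,.1696,.040],1.445)"
```

```text
time: 10.6
position: [0.598, 0.1728, 0.2116]
orientation: [0.75, 0.662, -0.001, -0.001]
wrist_force: [0.4, -1.0, -3.3]
opening: 0.0136
finger_force: 55.0
time: 11.0
position: [0.5957, 0.1679, 0.1483]
orientation: [0.75, 0.661, -0.005, -0.002]
wrist_force: [-0.4, -0.1, -3.0]
opening: 0.0134
finger_force: 55.0
[-0.44463465 -0.12527582 -3.02231281] [-0.06384554 -0.00854738 -0.02677467]
tcp [0.5957 0.1679 0.1483] yaw 1.445 q6 0.38 -> d [0.0028 0.0058 0.1083] rot [-0.009  0.004 -0.   ] t 11.0
```

Converted, 0.107 m is 10.7, 0.106 m is 10.6.

```bash
echo '[0,0.2,0.5,3,0,0,0,0,0.2,0.5,6,0,0,0,0,0.2,0.5,8,0,0,0,0,0.2,0.5,9,0,0,0,0,0.2,0.5,9.8,0,0,0,0,0.2,0.5,10.4,0,0,0,0,0.2,0.5,10.6,0,0,0,0,0.2,0.5,10.7,0,0,0]' | python3 steer.py; python3 -c "
from h import *
print(r.read_state()['wrist_force'],r.read_state()['ft_torque'])
go([.6007,.1696,.040],1.445)"
```

```text
time: 11.8
position: [0.6053, 0.171, 0.0473]
orientation: [0.75, 0.661, 0.0, 0.0]
wrist_force: [0.7, 0.2, -3.4]
opening: 0.0138
finger_force: 55.0
[ 0.7095923   0.24621977 -3.41172817] [-0.00989637 -0.04239146  0.01073785]
tcp [0.6053 0.171  0.0473] yaw 1.445 q6 0.38 -> d [-0.002  -0.0043  0.0073] rot [ 0.001 -0.    -0.   ] t 11.8
```

Converted, 0.007 m is 0.7, 0.004 m is 0.4.

```bash
echo '[0,-0.2,-0.3,0.4,0,0,0,0,-0.2,-0.3,0.7,0,0,0,0,-0.2,-0.3,0.7,0,0,0,0,-0.2,-0.3,0.7,0,0,0]' | python3 steer.py; python3 -c "
from h import *
print(r.read_state()['wrist_force'],r.read_state()['ft_torque'])
go([.6007,.1696,.040],1.445)"
```

```text
time: 12.2
position: [0.6016, 0.1693, 0.0397]
orientation: [0.75, 0.661, 0.0, -0.0]
wrist_force: [0.2, 0.2, -3.6]
opening: 0.0137
finger_force: 55.0
[ 0.20952433  0.1707404  -3.58049603] [-0.04651223 -0.05249658  0.00064208]
tcp [0.6016 0.1693 0.0397] yaw 1.445 q6 0.38 -> d [ 0.0002 -0.0009 -0.0003] rot [-0. -0. -0.] t 12.2
```

Not yet touching; lower by small steps until the force changes.

```bash
for i in 1 2; do echo '[0,0,0,0.1,0,0,0,0,0,0,0.1,0,0,0]' | python3 steer.py | egrep 'pos|wrist'; done
```

```text
position: [0.6019, 0.1694, 0.0394]
wrist_force: [-2.4, -1.2, 4.1]
position: [0.6023, 0.1693, 0.0392]
wrist_force: [-2.7, -1.9, 11.2]
```

Touching. Release, rise and move off towards the springs; look at the rods and the keeper.

Converted, -0.15 m is -15, -0.13 m is -13.

```bash
echo '[0.04,0,0,0,0,0,0,0.05,0,0,0,0,0,0,0.06,0,0,-4,0,0,0,0.06,0,0,-9,0,0,0,0.06,0,0,-13,0,0,0,0.07,0,-5,-15,0,0,0,0.07,0,-10,-15,0,0,0,0.07,0,-13,-15,0,0,0]' | python3 steer.py | egrep 'time|pos'
python3 - <<'E'
from h import *
im=snap("top"); sc=snap("scene")
cv2.imwrite("pics/t2.png",cv2.resize(im[145:265,165:405],None,fx=3.3,fy=3.3,interpolation=cv2.INTER_CUBIC)[:,:,::-1])
cv2.imwrite("pics/s2.png",cv2.resize(sc[150:350,150:400],None,fx=3,fy=3,interpolation=cv2.INTER_CUBIC)[:,:,::-1])
np.save("t2.npy",im);np.save("s2.npy",sc)
E
```

```text
time: 13.4
position: [0.4702, 0.1857, 0.1882]
```

View pics/t2.png

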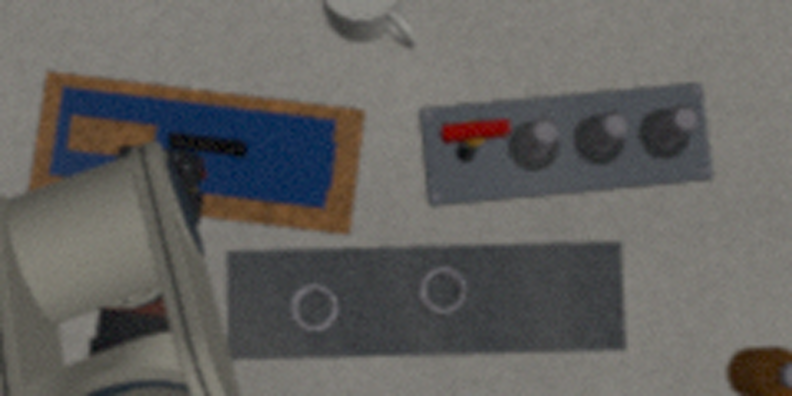

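View pics/s2.png

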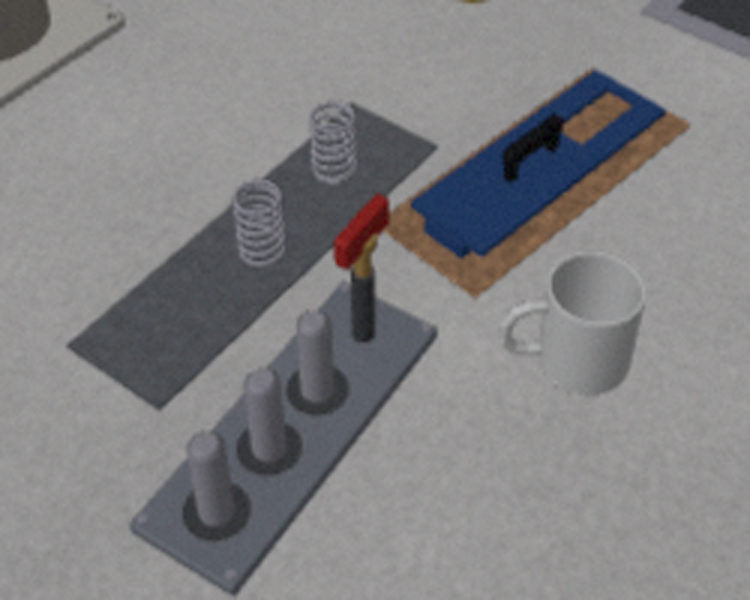

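Run:
```python
from h import *
im=np.load("t2.npy"); g=im.mean(2)
P=[]
for u,v in((544,133),(614,126),(684,120)):
    u=165+u/3.3; v=145+v/3.3; w=g[int(v)-5:int(v)+7,int(u)-5:int(u)+7]
    print(int(u)-5,int(v)-5); print(w.astype(int))
```

```text
324 180
[[ 80  81  79  81  79  74  76  80  77  83  84  79]
 [ 78  76  73  73  77  77  80  80  77  82  79  83]
 [ 57  55  63  73  90  92  99  92  85  79  81  79]
 [ 48  56  67  86  97 103 104 102  97  88  82  81]
 [ 56  60  74  92 103 105 103 101 103  92  81  84]
 [ 53  59  68  89  98 101 101 103  97  96  88  79]
 [ 54  57  61  79  97 102 104  99  96  87  82  84]
 [ 58  54  60  60  79  86  93  98  88  73  77  79]
 [ 56  56  52  56  66  72  81  76  69  60  69  79]
 [ 53  54  48  53  63  64  67  70  59  58  68  79]
 [ 53  52  57  59  60  71  68  61  55  59  72  83]
 [ 54  53  58  63  64  69  65  47  56  64  71  81]]
346 178
[[ 83  79  75  77  73  68  77  78  77  80  80  78]
 [ 68  69  64  68  68  74  78  80  79  80  80  81]
 [ 55  58  67  85  93  98  94  90  82  79  83  82]
 [ 51  63  77  95 101 104 101  99  87  80  77  79]
 [ 50  65  81  98 103 103 105  99  94  81  76  80]
 [ 53  59  78  97  98 102 107 104  95  84  80  75]
 [ 51  54  71  85  96 100 100  99  94  78  80  76]
 [ 49  54  55  72  85  94  91  88  85  79  80  77]
 [ 52  53  51  58  67  76  77  75  80  77  75  75]
 [ 49  48  50  55  57  61  57  60  68  77  80  78]
 [ 49  49  49  55  56  55  49  54  71  76  78  77]
 [ 55  54  56  59  55  44  51  51  72  77  78  77]]
367 176
[[ 78  81  80  71  73  76  72  72  77  76  87 108]
 [ 74  69  68  66  70  72  73  78  75  71  81 104]
 [ 53  62  62  76  95  92  94  90  77  81  85 100]
 [ 48  54  67  88 101 101 102 102  92  79  84 101]
 [ 56  62  71 101  99 105 102 105  96  83  79  93]
 [ 55  53  76  95 101  98  99 103  98  81  78  87]
 [ 49  56  64  88  96 104  99 102  90  87  82  86]
 [ 54  51  58  66  82  91  95  91  87  81  76  87]
 [ 43  49  51  54  65  74  73  77  77  76  80  87]
 [ 48  48  46  50  57  54  63  69  78  77  74  85]
 [ 45  53  53  51  54  56  54  73  75  84  79  86]
 [ 49  55  56  56  52  50  60  77  80  76  82  82]]
```

Run:
```python
from h import *
im=np.load("t2.npy"); g=im.mean(2); sc=np.load("s2.npy")
P=[]
for u,v in((324,180),(346,178),(367,176)):
    w=np.clip(g[v+1:v+9,u+1:u+10]-86,0,12); b,a=np.mgrid[v+1:v+9,u+1:u+10]
    c=[(a*w).sum()/w.sum(),(b*w).sum()/w.sum()]; P.append(ray("top",[c],.103)[0]); print(np.round(c,2),P[-1].round(4))
P=np.array(P); n=np.array([.6002,-.0845])
d=P[0]-P[2]; print('yaw',np.arctan2(d[1],d[0])-np.pi/2, np.linalg.norm(d),'nut-rod',n-P[0,:2],np.linalg.norm(n-P[0,:2]))
# base corners on z=.015
h=cv2.cvtColor(im,cv2.COLOR_RGB2HSV)
# scene: rod tops
gs=sc.mean(2)
print('scene pred',pix("scene",P).round(1), (150+np.array([[313,318],[263,376],[206,439]])/3).round(1))
for u,v in((314,307),(443,290)):
    u=165+u/3.3;v=145+v/3.3
    b,a=np.mgrid[int(v)-10:int(v)+11,int(u)-10:int(u)+11]; w=g[b,a]; k=(w>75)&(np.hypot(a-u,b-v)<10)
    pts=np.c_[a[k],b[k]].astype(float); q=ray("top",pts,.07)[:,:2]; A=np.c_[2*q,np.ones(len(q))]; s=np.linalg.lstsq(A,(q**2).sum(1),rcond=None)[0]
    print('spring',s[:2].round(4),'R',np.sqrt(s[2]+s[0]**2+s[1]**2).round(4),q.mean(0), ((q.max(0)+q.min(0))/2),(q.max(0)-q.min(0)))
    print(' scene top pred',pix("scene",[*s[:2],.074]))
print('seen tops approx',150+np.array([[332,105],[260,186]])/3)
```

```text
[330.11 184.44] [ 0.6065 -0.1552  0.103 ]
[351.45 182.35] [ 0.6129 -0.2221  0.103 ]
[372.6  180.44] [ 0.6188 -0.2885  0.103 ]
yaw 0.09140783716480283 0.13380415714174645 nut-rod [-0.00634618  0.07072166] 0.07100582026860922
scene pred [[253.3 255.9]
 [236.1 275.7]
 [217.2 296.9]] [[254.3 256. ]
 [237.7 275.3]
 [218.7 296.3]]
spring [0.4426 0.0651] R 0.02 [0.44253869 0.06604203] [0.4419899  0.06481949] [0.04407234 0.04414366]
 scene top pred [[259.88891835 187.28318579]]
spring [ 0.4588 -0.058 ] R 0.0196 [ 0.45853542 -0.05612017] [ 0.45876238 -0.05831082] [0.04109897 0.04432434]
 scene top pred [[234.9642469  213.87740717]]
seen tops approx [[260.66666667 185.        ]
 [236.66666667 212.        ]]
```

```bash
python3 -c "
from h import *
go([.4423,.065,.12],1.662)"
```

```text
tcp [0.4684 0.1856 0.1876] yaw 1.447 q6 0.48 -> d [-0.1228 -0.0108  0.0677] rot [-0.003  0.001 -0.215] t 13.5
```

Converted, -0.123 m is -12.3, -0.1 m is -10, -0.215 rad is -1.075.

```bash
echo '[0.075,-5,-1,2,0,0,-0.5,0.075,-10,-1,5,0,0,-1.075,0.075,-12.3,-1,6.8,0,0,-1.075,0.075,-12.3,-1,6.8,0,0,-1.075,0.075,-12.3,-1,6.8,0,0,-1.075]' | python3 steer.py; python3 -c "
from h import *
go([.4423,.065,.035],1.662)"
```

```text
time: 14.0
position: [0.4481, 0.0643, 0.1194]
orientation: [0.676, 0.737, -0.0, -0.0]
wrist_force: [0.6, 0.3, 0.5]
opening: 0.0749
finger_force: 0.0
tcp [0.4481 0.0643 0.1194] yaw 1.657 q6 0.03 -> d [ 0.0012 -0.0057  0.0844] rot [-0.    -0.    -0.005] t 14.0
```

Converted, 0.084 m is 8.4, 0.06 m is 6.

```bash
echo '[0.075,0.1,-0.5,3,0,0,0,0.075,0.1,-0.5,6,0,0,0,0.075,0.1,-0.5,8.4,0,0,0,0.075,0.1,-0.5,8.4,0,0,0]' | python3 steer.py; python3 -c "
from h import *
go([.4423,.065,.035],1.662)";echo '[0.03,0,0,0,0,0,0,0.03,0,0,0,0,0,0,0.03,0,0,0,0,0,0,0.03,0,0,0,0,0,0,0.03,0,0,0,0,0,0,0.03,0,0,0,0,0,0]' | python3 steer.py 20
```

```text
time: 14.4
position: [0.442, 0.0663, 0.0341]
orientation: [0.675, 0.738, -0.001, -0.001]
wrist_force: [-0.7, 0.4, -0.3]
opening: 0.075
finger_force: 0.0
tcp [0.442  0.0663 0.0341] yaw 1.661 q6 0.03 -> d [-0.0013  0.0002 -0.0009] rot [-0.003 -0.    -0.001] t 14.4
time: 15.0
position: [0.4428, 0.0655, 0.0363]
orientation: [0.675, 0.738, 0.001, 0.0]
wrist_force: [-0.9, -0.5, 6.0]
opening: 0.0423
finger_force: 20.0
```

```bash
echo '[0.03,0,0,-3,0,0,0,0.03,0,0,-8,0,0,0,0.03,0,0,-13,0,0,0,0.03,0,0,-13.5,0,0,0,0.03,0,0,-13.5,0,0,0]' | python3 steer.py 20; python3 -c "
from h import *
go([.6186,-.2876,.17],1.662)"
```

```text
time: 15.5
position: [0.443, 0.0655, 0.1719]
orientation: [0.675, 0.738, 0.001, 0.001]
wrist_force: [-0.3, -1.1, -1.8]
opening: 0.0424
finger_force: 20.0
tcp [0.443  0.0655 0.1719] yaw 1.66 q6 0.03 -> d [-0.3673  0.1436  0.0024] rot [ 0.004 -0.    -0.002] t 15.5
```

Units first: shifts go in cm and turns go in units of 0.2 rad. So -0.335 m is -33.5, -0.295 m is -29.5.

```bash
echo '[0.03,-3,1.2,0,0,0,0,0.03,-7,2.7,0,0,0,0,0.03,-11.5,4.5,0,0,0,0,0.03,-16,6.3,0,0,0,0,0.03,-20.5,8,0,0,0,0,0.03,-25,9.8,0,0,0,0,0.03,-29.5,11.5,0,0,0,0,0.03,-33.5,13.1,0,0,0,0]' | python3 steer.py 20;echo '[0.03,-2,0.8,0,0,0,0,0.03,-3.2,1.3,0,0,0,0,0.03,-3.2,1.3,0,0,0,0,0.03,-3.2,1.3,0,0,0,0]' | python3 steer.py ; python3 -c "
from h import *
go([.6186,-.2876,.15],1.662)
im=snap('scene');np.save('s3.npy',im)
c=im[210:340,140:310];cv2.imwrite('pics/s3.png',cv2.resize(c,None,fx=4,fy=4,interpolation=cv2.INTER_CUBIC)[:,:,::-1])"
```

```text
time: 16.3
position: [0.6015, -0.2584, 0.1671]
orientation: [0.675, 0.738, -0.001, -0.002]
wrist_force: [0.3, 0.3, -0.7]
opening: 0.0423
finger_force: 20.0
time: 16.7
position: [0.6171, -0.2861, 0.169]
orientation: [0.675, 0.738, -0.0, -0.002]
wrist_force: [0.9, -0.4, -1.2]
opening: 0.0423
finger_force: 20.0
tcp [ 0.6171 -0.2861  0.169 ] yaw 1.66 q6 -0.54 -> d [-0.0016  0.0014  0.019 ] rot [-0.003 -0.002 -0.002] t 16.7
```

View pics/s3.png

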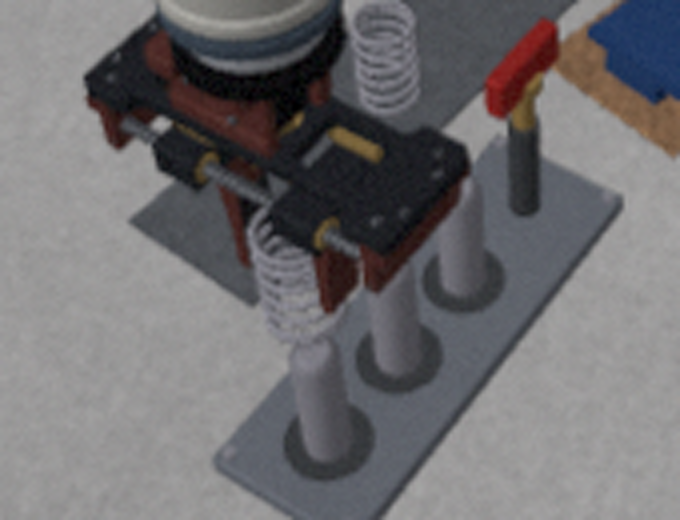

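Run:
```python
from h import *
a=np.linspace(0,2*np.pi,9)[:-1]
for c,z in(((.6171,-.2861),.138),((.6171,-.2861),.208)):
    p=(pix('scene',np.c_[c[0]+.0222*np.cos(a),c[1]+.0222*np.sin(a),a*0+z])-[140,210])*4
    print(z,'box',p.min(0).round(),p.max(0).round(),'ctr',p.mean(0).round())
im=np.load('s3.npy');h=cv2.cvtColor(im,cv2.COLOR_RGB2GRAY).astype(int)
print(h[268:302,200:232])
```

```text
0.138 box [260. 270.] [346. 340.] ctr [303. 305.]
0.208 box [242. 185.] [334. 257.] ctr [288. 221.]
[[ 45  71 132 ...  34  32  35]
 [ 42  63 112 ...  27  30  33]
 [ 43  64 115 ...  29  30  27]
 ...
 [152 150 150 ...  57  53  59]
 [148 147 148 ...  58  58  54]
 [150 149 155 ...  64  57  58]]
```

```bash
echo '[0.03,-0.1,0.1,1,0,0,0,0.03,-0.1,0.1,2,0,0,0,0.03,-0.1,0.1,2.8,0,0,0,0.03,-0.1,0.1,3.4,0,0,0,0.03,-0.1,0.1,4,0,0,0,0.03,-0.1,0.1,4.4,0,0,0,0.03,-0.1,0.1,4.4,0,0,0]' | python3 steer.py ; python3 -c "
from h import *
go([.6186,-.2876,.046],1.662)"
```

```text
time: 17.45
position: [0.619, -0.2881, 0.1259]
orientation: [0.675, 0.738, -0.0, -0.0]
wrist_force: [0.2, -0.3, -1.8]
opening: 0.0423
finger_force: 20.0
tcp [ 0.619  -0.2881  0.1259] yaw 1.66 q6 -0.54 -> d [ 0.0005 -0.0003  0.0799] rot [-0.001 -0.001 -0.002] t 17.45
```

```bash
echo '[0.03,0,0,1,0,0,0,0.03,0,0,2,0,0,0,0.03,0,0,3,0,0,0,0.03,0,0,4,0,0,0,0.03,0,0,4,0,0,0]' | python3 steer.py; python3 -c "
from h import *
go([.6186,-.2876,.046],1.662)"
```

```text
time: 17.95
position: [0.6181, -0.2876, 0.0844]
orientation: [0.675, 0.738, -0.0, -0.002]
wrist_force: [-0.0, 0.2, -0.7]
opening: 0.0423
finger_force: 20.0
tcp [ 0.6181 -0.2876  0.0844] yaw 1.66 q6 -0.54 -> d [-0.0001  0.0006  0.0384] rot [-0.003 -0.002 -0.002] t 17.95
```

```bash
echo '[0.03,0,0,1,0,0,0,0.03,0,0,2,0,0,0,0.03,0,0,3,0,0,0,0.03,0,0,3.4,0,0,0,0.03,0,0,3.4,0,0,0]' | python3 steer.py;for i in 1 2 ; do echo '[0.03,0,0,0.2,0,0,0,0.03,0,0,0.2,0,0,0]' | python3 steer.py | egrep 'pos|wrist'; done
```

```text
time: 18.45
position: [0.6187, -0.2879, 0.0516]
orientation: [0.675, 0.738, -0.0, -0.001]
wrist_force: [-0.9, -0.4, -0.2]
opening: 0.0421
finger_force: 20.0
position: [0.6195, -0.2883, 0.0508]
wrist_force: [-0.2, -0.6, -0.8]
position: [0.6193, -0.2882, 0.0487]
wrist_force: [0.2, -0.5, -0.4]
```

```bash
for i in 1 2 ; do echo '[0.03,0,0,0.1,0,0,0,0.03,0,0,0.1,0,0,0]' | python3 steer.py | egrep 'pos|wrist'; done; echo '[0.06,0,0,0,0,0,0,0.07,0,0,0,0,0,0,0.075,0,0,-3,0,0,0,0.075,0,0,-8,0,0,0,0.075,0,0,-12,0,0,0,0.075,0,0,-12,0,0,0]' | python3 steer.py; python3 -c "
from h import *
go([.4588,-.058,.12],1.662)"
```

```text
position: [0.6192, -0.2882, 0.0477]
wrist_force: [0.1, 0.3, -1.4]
position: [0.6194, -0.2883, 0.0474]
wrist_force: [-1.0, 1.4, 4.6]
time: 19.85
position: [0.6229, -0.2899, 0.1733]
orientation: [0.675, 0.738, 0.002, 0.005]
wrist_force: [-0.0, 0.2, 0.8]
opening: 0.0753
finger_force: 0.0
tcp [ 0.6229 -0.2899  0.1733] yaw 1.66 q6 -0.54 -> d [ 0.2459 -0.1433  0.0506] rot [ 0.009  0.006 -0.002] t 19.85
```

Converted, 0.246 m is 24.6, 0.24 m is 24.

```bash
echo '[0.075,4,-2.3,0,0,0,0,0.075,8,-4.7,0,0,0,0,0.075,12,-7,0,0,0,0,0.075,16,-9.3,1,0,0,0,0.075,20,-11.7,3,0,0,0,0.075,24,-14,5,0,0,0,0.075,24.6,-14.3,5,0,0,0,0.075,24.6,-14.3,5,0,0,0]' | python3 steer.py; python3 -c "
from h import *
go([.4588,-.058,.035],1.662)
im=snap('scene');print(pix('scene',[.6186,-.2876,.085]))
c=im[210:340,140:310];cv2.imwrite('pics/s4.png',cv2.resize(c,None,fx=4,fy=4,interpolation=cv2.INTER_CUBIC)[:,:,::-1])"
```

```text
time: 20.65
position: [0.4539, -0.0549, 0.116]
orientation: [0.674, 0.739, -0.001, -0.001]
wrist_force: [0.3, -1.0, 1.4]
opening: 0.0748
finger_force: 0.0
tcp [ 0.4539 -0.0549  0.116 ] yaw 1.662 q6 -0.24 -> d [-0.0035  0.0048  0.081 ] rot [-0.002 -0.    -0.   ] t 20.65
[[218.23909004 301.38314522]]
```

View pics/s4.png

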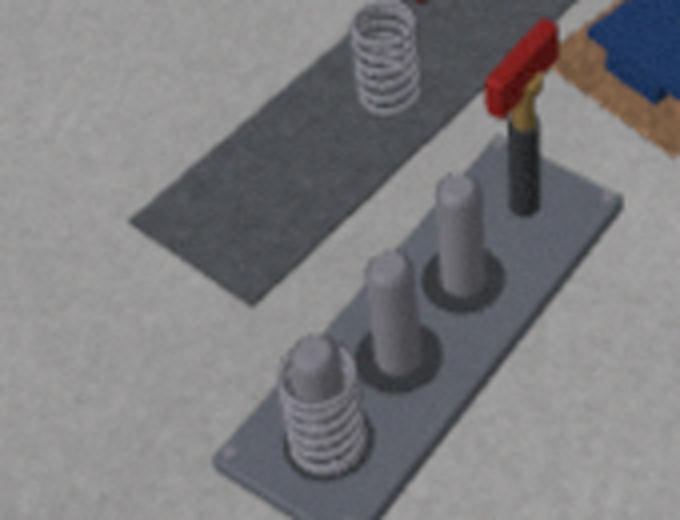

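```bash
echo '[0.075,-0.3,0.5,2,0,0,0,0.075,-0.3,0.5,5,0,0,0,0.075,-0.3,0.5,8,0,0,0,0.075,-0.3,0.5,8,0,0,0]' | python3 steer.py; echo '[0.03,0,0,0,0,0,0,0.03,0,0,0,0,0,0,0.03,0,0,0,0,0,0,0.03,0,0,0,0,0,0,0.03,0,0,0,0,0,0,0.03,0,0,0,0,0,0]' | python3 steer.py 20; echo '[0.03,0,0,-3,0,0,0,0.03,0,0,-8,0,0,0,0.03,0,0,-13,0,0,0,0.03,0,0,-13.5,0,0,0,0.03,0,0,-13.5,0,0,0]' | python3 steer.py 20; python3 -c "
from h import *
go([.6064,-.1542,.17],1.662)"
```

```text
time: 21.1
position: [0.4598, -0.0594, 0.0343]
orientation: [0.675, 0.737, -0.001, -0.002]
wrist_force: [-0.7, 0.0, 0.3]
opening: 0.0749
finger_force: 0.0
time: 21.7
position: [0.4606, -0.0584, 0.0373]
orientation: [0.675, 0.738, 0.0, 0.0]
wrist_force: [-1.5, 1.0, 6.8]
opening: 0.0412
finger_force: 20.0
time: 22.2
position: [0.4611, -0.0585, 0.173]
orientation: [0.675, 0.738, 0.001, 0.002]
wrist_force: [0.2, -0.1, -1.5]
opening: 0.0415
finger_force: 20.0
tcp [ 0.4611 -0.0585  0.173 ] yaw 1.66 q6 -0.24 -> d [-0.1082  0.1362  0.0036] rot [ 0.004  0.001 -0.002] t 22.2
```

```bash
echo '[0.03,-3,0,0,0,0,0,0.03,-7,1,0,0,0,0,0.03,-10.5,3,0,0,0,0,0.03,-11,6,0,0,0,0,0.03,-10.9,10,0,0,0,0,0.03,-10.8,13,0,0,0,0,0.03,-10.8,13.6,0,0,0,0,0.03,-10.8,13.6,0,0,0,0]' | python3 steer.py;  python3 -c "
from h import *
go([.6064,-.1542,.17],1.662)"; echo '[0.03,0,0,0,0,0,0,0.03,0,0,0,0,0,0]' | python3 steer.py; python3 -c "
from h import *
go([.6064,-.1542,.126],1.662)"
```

```text
time: 23.0
position: [0.6043, -0.1533, 0.1689]
orientation: [0.675, 0.738, -0.001, -0.002]
wrist_force: [0.1, 1.2, -0.2]
opening: 0.0416
finger_force: 20.0
tcp [ 0.6043 -0.1533  0.1689] yaw 1.661 q6 -0.36 -> d [-0.001   0.002  -0.0011] rot [-0.004 -0.001 -0.001] t 23.0
time: 23.2
position: [0.6036, -0.1539, 0.1709]
orientation: [0.675, 0.738, -0.001, -0.001]
wrist_force: [-1.0, -0.3, -0.9]
opening: 0.0417
finger_force: 20.0
tcp [ 0.6036 -0.1539  0.1709] yaw 1.659 q6 -0.36 -> d [-0.0006  0.0028  0.0449] rot [-0.002 -0.001 -0.003] t 23.2
```

```bash
echo '[0.03,-0.05,0.25,1,0,0,0,0.03,-0.05,0.25,2,0,0,0,0.03,-0.05,0.25,2.8,0,0,0,0.03,-0.05,0.25,3.4,0,0,0,0.03,-0.05,0.25,4,0,0,0,0.03,-0.05,0.25,4.4,0,0,0,0.03,-0.05,0.25,4.4,0,0,0]' | python3 steer.py ; python3 -c "
from h import *
go([.6064,-.1542,.047],1.662)"
```

```text
time: 23.9
position: [0.6075, -0.1541, 0.127]
orientation: [0.675, 0.738, -0.0, -0.0]
wrist_force: [-0.2, 0.2, -0.9]
opening: 0.0417
finger_force: 20.0
tcp [ 0.6075 -0.1541  0.127 ] yaw 1.66 q6 -0.36 -> d [-0.0001 -0.001   0.08  ] rot [-0.001 -0.    -0.002] t 23.9
```

Converted, 0.04 m is 4, 0.03 m is 3.

```bash
echo '[0.03,0,0,1,0,0,0,0.03,0,0,2,0,0,0,0.03,0,0,3,0,0,0,0.03,0,0,4,0,0,0,0.03,0,0,4,0,0,0]' | python3 steer.py | egrep 'pos|wrist'; echo '[0.03,0,0,1,0,0,0,0.03,0,0,2,0,0,0,0.03,0,0,3,0,0,0,0.03,0,0,3.5,0,0,0,0.03,0,0,3.5,0,0,0]' | python3 steer.py| egrep 'pos|wrist'; for i in 1 2 3; do echo '[0.03,0,0,0.15,0,0,0,0.03,0,0,0.15,0,0,0]' | python3 steer.py | egrep 'pos|wrist'; done
```

```text
position: [0.6066, -0.1538, 0.0856]
wrist_force: [-0.4, 0.1, -0.9]
position: [0.6071, -0.154, 0.0515]
wrist_force: [0.5, 0.7, -2.1]
position: [0.608, -0.1543, 0.0513]
wrist_force: [-0.2, -0.1, -1.5]
position: [0.6079, -0.1542, 0.0498]
wrist_force: [-0.1, 0.9, -0.6]
position: [0.6081, -0.1542, 0.0485]
wrist_force: [0.3, 0.1, 1.1]
```

Converted, -0.12 m is -12, -0.14 m is -14.

```bash
echo '[0.03,0,0,0.1,0,0,0,0.06,0,0,0,0,0,0,0.07,0,0,0,0,0,0,0.075,0,0,-3,0,0,0,0.075,0,0,-8,0,0,0,0.075,0,0,-12,0,0,0,0.075,0,-3,-14,0,0,0,0.075,0,-8,-14,0,0,0]' | python3 steer.py
python3 - <<'E'
from h import *
im=snap("top"); M=masks(im)
for k,z,roi in(("black",.065,(190,275,160,210)),("blue",.028,(170,290,150,225)),("cork",.004,(160,290,150,225)),("red",.152,(290,330,150,215))):
    m=np.zeros(M[k].shape,bool); a,b,c,d=roi; m[c:d,a:b]=M[k][c:d,a:b]
    for B in blobs(m,40): p,an,rc=axis("top",B[2],z); print(k,B[0],B[1].round(1),p.round(4),'ang',round(an,3),rc.round(1))
cv2.imwrite("pics/t5.png",cv2.resize(im[145:265,165:405],None,fx=3.3,fy=3.3,interpolation=cv2.INTER_CUBIC)[:,:,::-1])
sc=snap("scene");cv2.imwrite("pics/s5.png",cv2.resize(sc[150:350,150:400],None,fx=3,fy=3,interpolation=cv2.INTER_CUBIC)[:,:,::-1])
E
```

```text
time: 26.3
position: [0.5316, -0.1622, 0.1917]
orientation: [0.674, 0.738, 0.002, 0.004]
wrist_force: [-0.1, -0.7, -0.5]
opening: 0.0749
finger_force: 0.0
black 100 [227.5 188.4] [0.6013 0.1696] ang 1.432 [601.4 169.4  74.5  14.1  81.2]
blue 1593 [227.7 189.9] [0.6023 0.1735] ang 1.443 [604.5 187.4 274.9  85.9  82.6]
cork 1258 [226.2 193.5] [0.594  0.1815] ang 1.452 [603.3 187.6 328.7 129.   82.8]
cork 221 [198.2 186.3] [0.6186 0.2759] ang 1.434 [619.  275.5  81.4  32.1  83. ]
red 91 [308.4 183.9] [ 0.5999 -0.0837] ang 1.679 [599.4 -84.   14.8  58.    5.6]
```

View pics/s5.png

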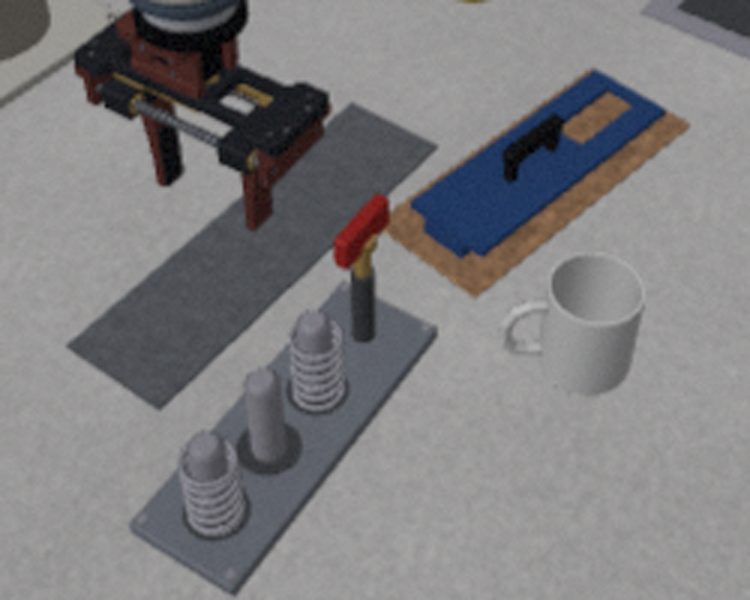

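View pics/t5.png

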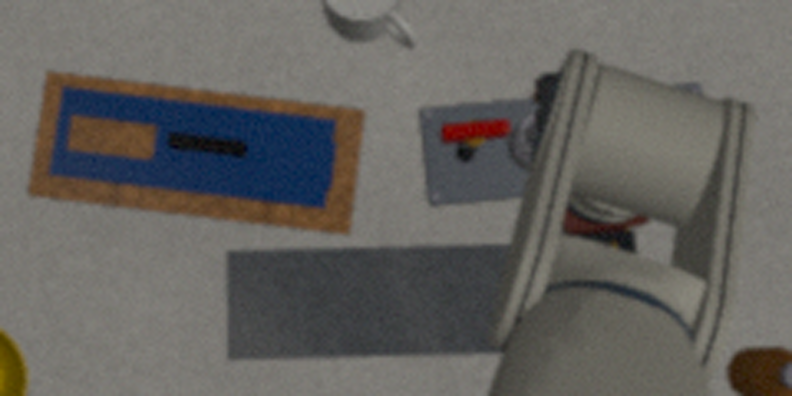

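```bash
python3 -c "
from h import *
go([.602,.1695,.16],1.444)"
```

```text
tcp [ 0.5216 -0.1605  0.1874] yaw 1.659 q6 -0.41 -> d [0.3216 0.1092 0.0274] rot [-0.006 -0.001  0.215] t 26.4
```

Converted, 0.32 m is 32, 0.28 m is 28, 0.215 rad is 1.075.

```bash
echo '[0.06,4,0,0,0,0,0.15,0.06,8,0,0,0,0,0.3,0.06,12,1,0,0,0,0.45,0.06,16,3,0,0,0,0.6,0.05,20,5,0,0,0,0.75,0.05,24,7,0,0,0,0.9,0.05,28,9,1,0,0,1.075,0.05,32,10.9,2.7,0,0,1.075]' | python3 steer.py; echo '[0.05,0,0,0,0,0,0,0.05,0,0,0,0,0,0]' | python3 steer.py; python3 -c "
from h import *
im=snap('top');k='blue'
M=masks(im)
go([.602,.1695,.04],1.444)"
```

```text
time: 27.2
position: [0.61, 0.1694, 0.1617]
orientation: [0.751, 0.661, 0.001, 0.001]
wrist_force: [-0.1, -0.8, 0.6]
opening: 0.0502
finger_force: 0.0
time: 27.4
position: [0.6079, 0.168, 0.16]
orientation: [0.75, 0.662, -0.001, -0.0]
wrist_force: [0.0, -0.3, -0.6]
opening: 0.05
finger_force: 0.0
tcp [0.6079 0.167  0.1606] yaw 1.446 q6 0.37 -> d [ 0.0018 -0.0061  0.1206] rot [-0.001  0.001  0.002] t 27.45
```

Converted, 0.04 m is 4, 0.119 m is 11.9.

```bash
echo '[0.05,0.2,-0.6,4,0,0,0,0.05,0.2,-0.6,8,0,0,0,0.05,0.2,-0.6,11,0,0,0,0.05,0.2,-0.6,11.9,0,0,0,0.05,0.2,-0.6,11.9,0,0,0]' | python3 steer.py; echo '[0,0,0,0,0,0,0,0,0,0,0,0,0,0,0,0,0,0,0,0,0,0,0,0,0,0,0,0,0,0,0,0,0,0,0,0,0,0,0,0,0,0,0,0,0,0,0,0,0]' | python3 steer.py 55
```

```text
time: 27.95
position: [0.602, 0.1685, 0.0416]
orientation: [0.751, 0.661, -0.001, -0.0]
wrist_force: [-0.2, 0.2, -0.1]
opening: 0.0496
finger_force: 0.0
time: 28.65
position: [0.6027, 0.17, 0.0427]
orientation: [0.75, 0.661, 0.0, 0.0]
wrist_force: [-2.1, -0.3, 5.3]
opening: 0.0135
finger_force: 55.0
```

```bash
echo '[0,0,0,-2,0,0,0,0,0,0,-5,0,0,0,0,0,0,-8,0,0,0,0,0,0,-11,0,0,0,0,0,0,-14,0,0,0,0,0,0,-17,0,0,0,0,0,0,-17.8,0,0,0,0,0,0,-17.8,0,0,0]' | python3 steer.py; python3 -c "
from h import *
go([.610,-.1892,.22],1.662)"
```

```text
time: 29.45
position: [0.6029, 0.17, 0.2207]
orientation: [0.75, 0.661, 0.001, 0.0]
wrist_force: [-0.2, 0.2, -3.5]
opening: 0.0136
finger_force: 55.0
tcp [0.6029 0.17   0.2207] yaw 1.445 q6 0.38 -> d [-0.3554  0.0522  0.0005] rot [ 0.002 -0.    -0.217] t 29.45
```

Converted, -0.34 m is -34, -0.3 m is -30, -0.217 rad is -1.085.

```bash
echo '[0,-3,0.4,0,0,0,-0.1,0,-7.5,1.1,0,0,0,-0.25,0,-12,1.7,0,0,0,-0.4,0,-16.5,2.4,0,0,0,-0.55,0,-21,3.1,0,0,0,-0.7,0,-25.5,3.7,0,0,0,-0.85,0,-30,4.4,0,0,0,-1,0,-34,5,0,0,0,-1.085]' | python3 steer.py | egrep 'pos|wrist'; echo '[0,-1.5,0,0,0,0,0,0,-1.5,0,0,0,0,0,0,-1.5,0,0,0,0,0,0,-1.5,0,0,0,0,0]' | python3 steer.py| egrep 'pos|wrist'; python3 -c "
from h import *
go([.610,-.1892,.22],1.662)"
```

```text
position: [0.6079, -0.1756, 0.2173]
wrist_force: [0.5, -0.1, -2.3]
position: [0.6104, -0.1871, 0.2193]
wrist_force: [0.3, 0.7, -3.2]
tcp [ 0.6104 -0.1871  0.2193] yaw 1.663 q6 -0.41 -> d [-0.0021 -0.0006 -0.0007] rot [-0.001 -0.001  0.001] t 30.65
```

```bash
echo '[0,-0.2,-0.05,2,0,0,0,0,-0.2,-0.05,4,0,0,0,0,-0.2,-0.05,5.5,0,0,0,0,-0.2,-0.05,6.5,0,0,0,0,-0.2,-0.05,6.8,0,0,0,0,-0.2,-0.05,6.8,0,0,0]' | python3 steer.py; python3 -c "
from h import *
go([.610,-.1892,.13],1.662)"
```

```text
time: 31.25
position: [0.6106, -0.1904, 0.152]
orientation: [0.674, 0.739, -0.0, -0.0]
wrist_force: [-0.5, -0.0, -3.0]
opening: 0.0139
finger_force: 55.0
tcp [ 0.6106 -0.1904  0.152 ] yaw 1.662 q6 -0.41 -> d [ 0.0012 -0.0005  0.022 ] rot [-0. -0.  0.] t 31.25
```

```bash
echo '[0,0.1,-0.05,0.4,0,0,0,0,0.1,-0.05,0.8,0,0,0,0,0.1,-0.05,1.1,0,0,0,0,0.1,-0.05,1.4,0,0,0,0,0.1,-0.05,1.4,0,0,0]' | python3 steer.py | egrep 'pos|wrist'; echo '[0,0,0,0.3,0,0,0,0,0,0,0.5,0,0,0,0,0,0,0.8,0,0,0,0,0,0,0.8,0,0,0]' | python3 steer.py| egrep 'pos|wrist'; echo '[0,0,0,0.1,0,0,0,0,0,0,0.1,0,0,0]' | python3 steer.py| egrep 'pos|wrist'; python3 -c "
from h import *
go([.610,-.1892,.127],1.662)"
```

```text
position: [0.6097, -0.1897, 0.1378]
wrist_force: [1.0, 0.7, -3.1]
position: [0.6096, -0.1897, 0.1296]
wrist_force: [-0.9, 0.5, -1.6]
position: [0.6099, -0.1898, 0.1291]
wrist_force: [0.2, -1.2, -2.7]
tcp [ 0.6099 -0.1898  0.1291] yaw 1.662 q6 -0.41 -> d [0.0006 0.0001 0.0021] rot [-0. -0. -0.] t 32.35
```

```bash
for i in 1 2 3; do echo '[0,0,0,0.1,0,0,0,0,0,0,0.1,0,0,0]' | python3 steer.py| egrep 'pos|wrist';done
```

```text
position: [0.6099, -0.1898, 0.1281]
wrist_force: [0.0, -0.8, -3.1]
position: [0.61, -0.1898, 0.1277]
wrist_force: [-1.3, 0.0, 2.5]
position: [0.6101, -0.1899, 0.1277]
wrist_force: [-3.3, 1.9, 9.3]
```

Converted, -0.18 m is -18, -0.15 m is -15.

```bash
echo '[0.04,0,0,0,0,0,0,0.05,0,0,0,0,0,0,0.06,0,0,-4,0,0,0,0.06,0,0,-8,0,0,0,0.06,-5,0,-8,0,0,0,0.06,-10,0,-8,0,0,0,0.06,-15,0,-8,0,0,0,0.06,-18,0,-8,0,0,0]' | python3 steer.py
python3 - <<'E'
from h import *
im=snap("top"); M=masks(im)
for k,z,roi in(("black",.148,(322,365,172,192)),("red",.155,(290,330,150,215)),("blue",.113,(270,400,150,215))):
    m=np.zeros(M[k].shape,bool); a,b,c,d=roi; m[c:d,a:b]=M[k][c:d,a:b]
    for B in blobs(m,40): p,an,rc=axis("top",B[2],z); print(k,B[0],B[1].round(1),p.round(4),'ang',round(an,3),rc.round(1))
sc=snap("scene");cv2.imwrite("pics/s6.png",cv2.resize(sc[150:350,150:400],None,fx=3,fy=3,interpolation=cv2.INTER_CUBIC)[:,:,::-1])
go([.600,-.0845,.2],1.65)
E
```

```text
time: 33.75
position: [0.6263, -0.3726, 0.2062]
orientation: [0.675, 0.738, -0.0, 0.001]
wrist_force: [0.2, 0.2, 0.4]
opening: 0.06
finger_force: 0.0
black 121 [343.3 181.1] [ 0.609  -0.1891] ang 1.662 [ 609.5 -188.2   15.9   73.4    3.2]
red 91 [308.5 183.8] [ 0.5998 -0.0839] ang 1.666 [599.3 -83.9  14.8  57.5   5.1]
blue 1870 [338.8 183.6] [ 0.6073 -0.181 ] ang 1.666 [ 607.  -171.1   87.3  273.     5.2]
tcp [ 0.626  -0.3734  0.2057] yaw 1.658 q6 -0.64 -> d [ 0.29   -0.0008  0.0053] rot [0.001 0.001 0.008] t 33.85
```

View pics/s6.png

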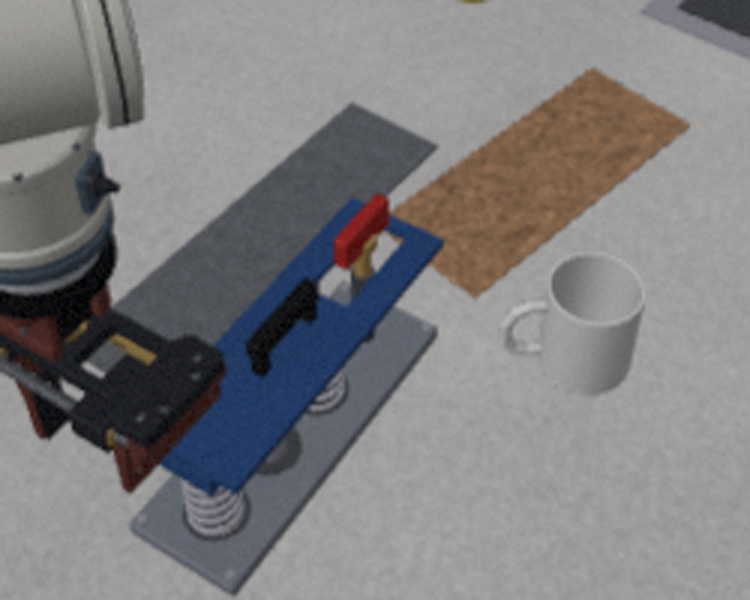

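Converted, 0.29 m is 29, 0.14 m is 14.

```bash
echo '[0.06,4,0,0,0,0,0,0.06,9,0,0,0,0,0,0.06,14,0,0,0,0,0,0.06,19,0,0,0,0,0,0.06,24,0,0,0,0,0,0.05,28,0,0,0,0,0,0.05,29,0,0,0,0,0,0.05,29,0,0,0,0,0]' | python3 steer.py; python3 -c "
from h import *
go([.600,-.085,.131],1.66)"
```

```text
time: 34.65
position: [0.5997, -0.0783, 0.2063]
orientation: [0.673, 0.74, 0.0, 0.0]
wrist_force: [0.2, 0.1, -0.1]
opening: 0.0505
finger_force: 0.0
tcp [ 0.5997 -0.0783  0.2063] yaw 1.665 q6 -0.24 -> d [-0.0067 -0.0004  0.0753] rot [0.    0.    0.005] t 34.65
```

Converted, 0.075 m is 7.5, 0.06 m is 6.

```bash
echo '[0.05,-0.4,0,3,0,0,0,0.05,-0.6,0,6,0,0,0,0.05,-0.65,0,7.5,0,0,0,0.05,-0.65,0,7.5,0,0,0]' | python3 steer.py | grep pos; python3 -c "
from h import *
go([.600,-.085,.131],1.66)"; echo '[0,0,0,0,0,0,0,0,0,0,0,0,0,0,0,0,0,0,0,0,0,0,0,0,0,0,0,0,0,0,0,0,0,0,0]' | python3 steer.py 30;python3 -c "
from h import *
go([.600,-.085,.131],1.66)"
```

```text
position: [0.5991, -0.0877, 0.1289]
tcp [ 0.5991 -0.0877  0.1289] yaw 1.66 q6 -0.25 -> d [ 0.0026  0.0012 -0.0021] rot [-0.004 -0.001  0.   ] t 35.05
time: 35.55
position: [0.6006, -0.0869, 0.1322]
orientation: [0.674, 0.739, -0.0, 0.0]
wrist_force: [-3.1, -0.5, 6.3]
opening: 0.0224
finger_force: 30.0
tcp [ 0.6006 -0.0869  0.1322] yaw 1.662 q6 -0.25 -> d [ 0.0019 -0.0004  0.0012] rot [0.    0.001 0.002] t 35.55
```

Converted, 0.002 m is 0.2, 0.005 m is 0.5, -1 rad is -5.

```bash
echo '[0,0.2,0,0.1,0,0,0,0,0.2,0,0.1,0,0,-0.75,0,0.2,0,0.2,0,0,-1.5,0,0.2,0,0.3,0,0,-2.25,0,0.2,0,0.3,0,0,-3,0,0.2,0,0.4,0,0,-3.75,0,0.2,0,0.5,0,0,-4.5,0,0.2,0,0.5,0,0,-5]' | python3 steer.py 30;python3 -c "
from h import *
print(r.read_state()['ft_torque']);go([.600,-.085,.127],1.66+1.94)"
```

```text
time: 36.35
position: [0.602, -0.0857, 0.1282]
orientation: [0.235, 0.972, -0.0, 0.002]
wrist_force: [-0.8, -3.9, 6.6]
opening: 0.0227
finger_force: 30.0
[-0.62714864 -0.16840453 -0.08594482]
tcp [ 0.602  -0.0857  0.1282] yaw 2.667 q6 -1.26 -> d [ 0.0021 -0.0003  0.0012] rot [-0.002  0.004 -0.933] t 36.35
```

Converted, 0.005 m is 0.5, 0.004 m is 0.4, -1 rad is -5.

```bash
echo '[0,0.1,0,0.1,0,0,-0.75,0,0.1,0,0.2,0,0,-1.5,0,0.1,0,0.3,0,0,-2.25,0,0.1,0,0.3,0,0,-3,0,0.1,0,0.4,0,0,-3.75,0,0.1,0,0.5,0,0,-4.5,0,0.1,0,0.5,0,0,-5,0,0.1,0,0.5,0,0,-5]' | python3 steer.py 30;python3 -c "
from h import *
print(r.read_state()['ft_torque'])"; echo '[0.045,0,0,0,0,0,0,0.05,0,0,0,0,0,0,0.05,0,0,-3,0,0,0,0.05,0,0,-5,0,0,0]' | python3 steer.py;python3 -c "
from h import *
go([.600,-.085,.17],yaw()-1.2)"
```

```text
time: 37.15
position: [0.602, -0.084, 0.1239]
orientation: [-0.259, 0.966, -0.001, 0.003]
wrist_force: [-0.6, 1.4, 12.9]
opening: 0.0228
finger_force: 30.0
[ 0.47335876 -0.06526268  0.05732716]
time: 37.55
position: [0.5992, -0.0842, 0.1717]
orientation: [-0.257, 0.966, 0.0, -0.0]
wrist_force: [0.7, 0.0, 0.1]
opening: 0.0491
finger_force: 0.0
tcp [ 0.5992 -0.0842  0.1717] yaw -2.621 q6 -2.25 -> d [-0.0003 -0.0011  0.0017] rot [ 0.0e+00 -1.0e-03  1.2e+00] t 37.55
```

```bash
echo '[0.05,0,0,0,0,0,0.75,0.05,0,0,0,0,0,1.5,0.05,0,0,0,0,0,2.25,0.05,0,0,0,0,0,3,0.05,0,0,0,0,0,3.75,0.05,0,0,0,0,0,4.5,0.05,0,0,0,0,0,5.25,0.05,0,0,0,0,0,5.75]' | python3 steer.py|grep pos; echo '[0.05,0,0,0,0,0,0.75,0.05,0,0,0,0,0,1.5,0.05,0,0,0,0,0,2.25,0.05,0,0,0,0,0,3,0.05,0,0,0,0,0,3.75,0.05,0,0,0,0,0,4.5,0.05,0,0,0,0,0,5.25,0.05,0,0,0,0,0,5.75]' | python3 steer.py | grep pos;python3 -c "
from h import *
go([.600,-.085,.17],.523)"
```

```text
position: [0.5991, -0.0842, 0.1707]
position: [0.5991, -0.0842, 0.1708]
tcp [ 0.5991 -0.0842  0.1708] yaw 1.356 q6 0.06 -> d [-0.0006  0.001   0.0008] rot [-0.001  0.     0.833] t 39.15
```

Converted, 0.001 m is 0.1, 0.833 rad is 4.165.

```bash
echo '[0.05,0,0.1,0,0,0,0.75,0.05,0,0.1,0,0,0,1.5,0.05,0,0.1,0,0,0,2.25,0.05,0,0.1,0,0,0,3,0.05,0,0.1,0,0,0,3.75,0.05,0,0.1,0,0,0,4.165,0.05,0,0.1,0,0,0,4.165]' | python3 steer.py|grep pos; python3 -c "
from h import *
go([.600,-.085,.123],.523)"
```

```text
position: [0.6001, -0.0844, 0.1708]
tcp [ 0.6001 -0.0844  0.1708] yaw 0.528 q6 0.88 -> d [-0.0004  0.0005  0.0478] rot [-0.     0.001  0.005] t 39.85
```

Converted, 0.047 m is 4.7, 0.03 m is 3.

```bash
echo '[0.05,0,0.05,3,0,0,0,0.05,0,0.05,4.7,0,0,0,0.05,0,0.05,4.7,0,0,0,0,0,0.05,4.7,0,0,0,0,0,0.05,4.7,0,0,0,0,0,0.05,4.7,0,0,0,0,0,0.05,4.7,0,0,0,0,0,0.05,4.7,0,0,0]' | python3 steer.py 30; echo '[0,0,0,0,0,0,-0.5,0,0,0,0.1,0,0,-1,0,0,0,0.1,0,0,-1.5,0,0,0,0.15,0,0,-1.75,0,0,0,0.15,0,0,-1.75]' | python3 steer.py 30; python3 -c "
from h import *
print(r.read_state()['ft_torque']);go([.600,-.085,.123],.93)"
```

```text
time: 40.65
position: [0.601, -0.0846, 0.125]
orientation: [0.965, 0.261, 0.001, -0.0]
wrist_force: [-1.0, 1.7, 5.7]
opening: 0.0222
finger_force: 30.0
time: 41.15
position: [0.6009, -0.0844, 0.1236]
orientation: [0.905, 0.426, 0.0, -0.0]
wrist_force: [-1.7, 3.6, 6.2]
opening: 0.022
finger_force: 30.0
[0.56608719 0.32580915 0.06043336]
tcp [ 0.6009 -0.0844  0.1236] yaw 0.88 q6 0.53 -> d [-0.001  -0.0003  0.0006] rot [ 0.    -0.001 -0.05 ] t 41.15
```

```bash
for i in 1 2 3; do echo '[0,0,0,0,0,0,-0.3,0,0,0,0,0,0,-0.3]' | python3 steer.py 30 >/dev/null; python3 -c "
from h import *
s=r.read_state();print(yaw(),s['ft_torque'],s['wrist_force'])"; done
```

```text
0.9400255398321172 [ 0.5676333   0.28457194 -0.13941375] [-1.24513806  2.76445789  5.53919324]
0.9994191530357892 [ 1.19412     0.08998325 -0.14642747] [-0.98388436  6.44408691  4.89722251]
1.059538797769345 [ 0.58567572  0.33397271 -0.07036828] [-1.50292676  2.72798185  5.99490808]
```

```bash
for i in 1 2; do echo '[0,0,0,0,0,0,-0.25,0,0,0,0,0,0,-0.3]' | python3 steer.py 50 >/dev/null; python3 -c "
from h import *
s=r.read_state();print(yaw(),s['ft_torque'],s['opening'])"; done; echo '[0.045,0,0,0,0,0,0,0.05,0,0,0,0,0,0,0.05,0,0,-4,0,0,0,0.06,0,0,-8,0,0,0,0.06,-5,0,-9,0,0,0,0.06,-10,0,-9,0,0,0,0.06,-15,0,-9,0,0,0,0.06,-18,0,-9,0,0,0]' | python3 steer.py;python3 - <<'E'
from h import *
im=snap("top"); M=masks(im)
for k,z,roi in(("black",.148,(322,365,172,192)),("red",.145,(290,330,150,215)),("blue",.113,(270,400,150,215))):
    m=np.zeros(M[k].shape,bool); a,b,c,d=roi; m[c:d,a:b]=M[k][c:d,a:b]
    for B in blobs(m,40): p,an,rc=axis("top",B[2],z); print(k,B[0],B[1].round(1),p.round(4),'ang',round(an,3),rc.round(1))
np.save('t7.npy',im)
E
```

```text
1.1182337505015019 [ 0.55995803  0.26990271 -0.56549415] 0.021862324657563815
1.1769620141950456 [ 0.59636751  0.33374338 -0.96138018] 0.02172589338936059
time: 42.95
position: [0.5306, -0.2541, 0.2129]
orientation: [0.832, 0.555, -0.0, 0.001]
wrist_force: [-0.1, -0.2, -0.0]
opening: 0.0598
finger_force: 0.0
black 118 [343.1 181.1] [ 0.6089 -0.1886] ang 1.661 [ 609.2 -188.2   15.2   73.4    3.4]
red 78 [308.7 184.3] [ 0.5999 -0.085 ] ang 0.911 [600.2 -85.4  56.6  12.8  52.4]
blue 1677 [336.  183.3] [ 0.6083 -0.1722] ang 1.718 [ 607.2 -171.5   87.4  273.8    5.2]
```

```bash
python3 -c "
from h import *
sc=snap('scene');cv2.imwrite('pics/s7.png',sc[:,:,::-1])"
```

```text
(no output)
```

View pics/s7.png

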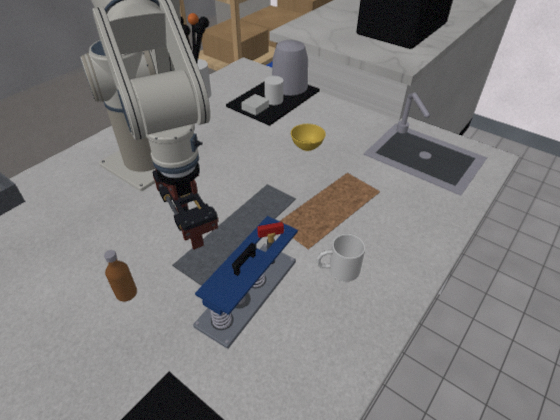

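The keeper is seated with its centre near pixel (250,262), and the wing lies across the slot at (271,230). Both springs are on their rods, the bystanders are where they were, and the gripper is clear.

```bash
python3 -c "
from plant import r
print(r.job_done())"
```

```text
the job is handed in; nothing more can be done
None
```

The job is handed in: both springs on the drying mat are down on rods 0 and 2, the keeper is back level with its slot over the nut, the wing nut is tight against its stop, and the mug, cruet and bowl were not touched.

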